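Load the instrument tray into the steriliser and start it

ROBOT

A 6-joint arm with a two-finger parallel gripper is mounted at the origin on the work surface. World frame = base frame: x ahead of the robot, y to its left, z up, the work surface at z = 0. Lengths are in m, angles in rad, forces in N, time in s.
With the tool pointing down it reaches from about 0.325 to 0.85 m from the base axis. Payload 15.5 kg.
Tool frame: the origin (TCP) lies between the finger pads; the fingertips stand 22 mm ahead of it and the grasp point (between the pads) lies 3 mm ahead of it (bot.finger_overhang is the distance from the TCP to the fingertips, in m); z points along the fingers, y is the direction in which the jaws open and shut (so a half turn about z gives the same grasp; the last joint's range is limited). The gripper opens to 91 mm and grips with 3 to 60 N. Pads are 32 mm wide; open, the fingers measure 118 mm over their backs; the gripper's body (76 mm by 178 mm) begins 60 mm behind the grasp point.
Start: joints at [1.069, 0.494, 1.345, -0, 1.302, -0.096], TCP at [0.247, 0.574, 0.236] pointing down, gripper open.
Joint ranges: [-2.91, 2.91], [-0.82, 2.16], [0.22, 2.67], [-1.22, 4.37], [0.12, 2.79], [-3.08, 3.08]. Speed limits (rad/s): [1.89, 1.89, 2.57, 3.01, 3.01, 3.01].

INTERFACE

Orientations are given as a 3x3 rotation matrix whose columns are the frame's x, y, z axes.
In Python, from bench import bot gives the robot as it stands. The module is installed in compiled form; this text tells all that it offers.
- The arm moves only by the tool servo_tool, never from a script. Its argument "steps" is a list that holds one entry, the list of rows, each a list of 6 numbers: the shift along the world's x, y, z in units of 300 mm (1.0 is 300 mm), then the turn, a rotation vector about the world's x, y, z in units of 90 degrees (1.0 is 90 degrees). A call has 1 to 8 rows; each row is the pose to reach, as a shift and turn from the pose commanded when the call began; what a row does not reach only later rows make up. A row lasts 1/12 s, in which the tool goes at most 41.7 mm and 7.16 degrees, less where a joint would pass 70% of its speed; a pose out of reach is approached as far as the arm can. A call with a number of a shift or a turn outside -1 to 1 is refused whole. A call with a gripper value outside its range is refused whole. "jaw" is the finger opening in mm, from 0 to 91.2, set as the call begins (left out, the last holds). The fingers move at their own pace and stop on an object; "newtons" is the grip in N (left out, the last holds). Time passes only in rows, so rows that repeat a pose let the fingers close. It gives the time, the measured TCP pose, the force and the opening at its end, in the units of the state.
- bot.get_obs(): the state, without advancing time (a new reading comes with each control period).
- bot.grab_frame(name): name is "scene" or "top"; returns the picture (400x640x3 uint8, red, green, blue); there is no depth.
- bot.get_calibration(name): a dict with "fovy" (degrees; the focal length in pixels is half the picture's height over the tangent of half this angle, whatever the lens; pixels are square), "cx", "cy" (the principal point, pixels), "D" ([k1, k2, p1, p2, k3] as OpenCV has them; the pictures are not rectified), "R" (3x3) and "t" (3): a world point X has camera coordinates R X + t. Camera axes: x right, y down, z forward; pixel columns grow to the right and rows downward; lengths in m; the calibration is good to about 2 mm. A picture is of the moment at which its call begins. get_calibration takes no time and is no camera call.
- bot.sign_off(): hands the job in, once; it reports no verdict.
The state is a dict: "t": time; "q": joint angles; "qd": joint speeds; "joint_efforts": joint torques, N m; "tool_pos": TCP position; "tcp_rot": TCP orientation; "force": force on the tool from outside, world axes, zero at the start; "torque": the same for the moment, N m; "opening": opening from 0.0 (shut) to 1.0 (fully open).
Only numpy, scipy, OpenCV 4.12 (cv2) and the standard library are available. Lean on these libraries where they do the work, as an engineer would, in place of code of your own. Each camera call takes 0.05 s, during which the arm holds its last target.

TASK

Load the steel instrument tray into the steriliser: it lies the wrong way round, so lift it, turn it end for end and slide it, narrow nose first, between the guide rails until it is fully home against the rail ends, and let go of it. Then turn the sunken timer knob clockwise until its pointer lines up with the black mark at the top of its well, and after that push the start button all the way in and let it come back. Keep the tray level throughout so the instruments do not fall out, and leave the other things on the table where they are.

Things in the scene. Friction and masses are not known exactly. Their poses are not given: they have to be found in the camera images.
- steriliser: White bench-top steriliser, fixed; 250 mm deep with its deck, 200 wide, 156 high at the rear. Origin: table level, mid machine; +x points into it (the way the tray slides in), +y left seen from its front, z up. Aluminium deck, top 10 mm above the table, 130 wide, from x=-150 to +100 mm. The housing starts at x=-49 mm, its front edge 93 mm high, the bay in it open up to 52 mm above the table.
- bay_mouth (a point): Point on the deck midway between the rails' front ends, at (-92.5, 0, 10) mm of the steriliser, same axes. Two guide rails 24 mm high run from here to +x, 70 mm between their inner faces, flaring to about 85 mm over the first 20 mm. Their front ends (x=0 here) stop the tray's wide shoulder.
- tray_home (a point): Point on the deck where the tray's origin lies when fully home, at (-62.5, 0, 10) mm of the steriliser; same axes, and the tray's x then points along this x.
- tray: Loose steel tray, 152 mm long, 0.2 to 0.45 kg, instruments clipped in. Origin: centre of underside; +x to the narrow nose, z up. Open box 66 mm wide, 22 high, x=-30 to +65 mm; tongue 46 wide, 12 high to x=+77. Shoulder 116 wide, 12 high, x=-75 to -30: too wide for the rails, its front face stops on their ends. Starts flat on the table, nose roughly towards the robot.
- tray_nose (a point): Tip of the tray's tongue, at (77, 0, 0) mm of the tray; axes as the tray's.
- tray_handle (a point): Middle of the top of the tray's handle, at (-55, 0, 55) mm of the tray, same axes. The handle is an upright fin on the shoulder, 14 mm thick (along y), 40 mm long (along x), standing 43 mm above the shoulder's 12 mm high top.
- timer (a joint): Angle of the timer knob, rad; grows clockwise seen from outside. At 0 the pointer points to the steriliser's +y (left); at 1.57 up the slope, straight at the black mark on the well's rim (the wanted setting). Stops at 0 and 2.5. Friction of 0.04 N m holds it where left. Starts between 0.1 and 0.45.
- timer_grip (a point): Centre of the top of the timer knob, on its axis; x along the bar to the pointer (turns with it), z out along the axis, 0.56 rad from vertical, leaning to the machine's front. Black bar 44 mm long, 12 thick, 19 high on a 42 mm disc; white line at the pointer. Sunk in a round well 94 mm across, 28 deep; the bar's top is 3.5 mm under the rim. Enter along z, fingers part open.
- start (a joint): Travel of the start button in m: 0 out, 0.006 fully in; a spring of 5 N brings it back.
- start_top (a point): Centre of the top of the white round start button, 28 mm across, on the same panel, 88 mm to the left (+y) of the knob. z points outward, square to the panel; x up the slope. The panel slopes 0.56 rad (32 deg) and faces the front and up.
- polish_a: Bystander: small square polish bottle with a tall white cap, 32 mm wide, 83 mm high. Origin: centre of its underside, z up. Leave it alone.
- polish_b: Bystander: dark polish bottle, 32 mm wide, 83 mm high. Origin: centre of its underside, z up. Leave it alone.
- polish_c: Bystander: polish bottle, 32 mm wide, 83 mm high. Origin: centre of its underside, z up. Leave it alone.
- pot_box: Bystander: open box of gel pots, 130 x 90 x 35 mm. Origin: centre of its underside, z up. Leave it alone.
- case: Bystander: hard case, 100 x 190 x 45 mm. Origin: centre of its underside, z up. Leave it alone.
- buffer: Bystander: nail buffer block, 95 x 26 x 26 mm. Origin: centre of its underside, z up. Leave it alone.
- lotion: Bystander: lotion bottle, 60 mm across, 160 mm high. Origin: centre of its underside, z up. Leave it alone.
Not all that is in view belongs to the job. There is more than one size of the tray; the job needs the smaller.

How it is judged:
On the way, in this order (a step that is already met when the one before it is completed fails the run):
1. the tray is lifted clear of the table (height (world z) of tray above 0.03 m), for 0.1 s.
2. the tray is turned end for end and its nose is between the rails (x of tray_nose in the frame of bay_mouth above 0.01 m and x of tray in the frame of bay_mouth below 0.02 m and y of tray_nose in the frame of bay_mouth between -0.02 and 0.02 m and z of tray_nose in the frame of bay_mouth below 0.03 m), for 0.05 s.
3. the tray is fully home against the rail ends, nose first, and let go (x of tray in the frame of steriliser above -0.0665 m and y of tray in the frame of steriliser between -0.006 and 0.006 m and z of tray in the frame of steriliser below 0.014 m and x of tray_nose in the frame of steriliser above 0.005 m and angle between the x axis of tray and the x axis of steriliser, either way round below 0.08 rad and angle between tray's own z axis and vertical below 0.05 rad and contact force between the fingers and tray below 0.1 N), for 0.2 s.
4. the timer pointer is at the mark, tray still home (x of tray in the frame of steriliser above -0.0665 m and y of tray in the frame of steriliser between -0.006 and 0.006 m and z of tray in the frame of steriliser below 0.014 m and x of tray_nose in the frame of steriliser above 0.005 m and angle between the x axis of tray and the x axis of steriliser, either way round below 0.08 rad and angle between tray's own z axis and vertical below 0.05 rad and value of joint timer between 1.37 and 1.77 rad and contact force between the fingers and anything else below 0.1 N), for 0.2 s.
5. the start button is pressed in (x of tray in the frame of steriliser above -0.0665 m and y of tray in the frame of steriliser between -0.006 and 0.006 m and z of tray in the frame of steriliser below 0.014 m and x of tray_nose in the frame of steriliser above 0.005 m and angle between the x axis of tray and the x axis of steriliser, either way round below 0.08 rad and angle between tray's own z axis and vertical below 0.05 rad and value of joint timer between 1.37 and 1.77 rad and value of joint start above 0.004 m), for 0.05 s.
At the end, for the whole second after the job is handed in: The tray rests in the rails nose first, its shoulder within 4 mm of the rail ends, within 6 mm of centre and flat on the deck; the timer pointer is within 0.2 rad of the mark; the start button is out again; everything is at rest (x of tray in the frame of steriliser above -0.0665 m and y of tray in the frame of steriliser between -0.006 and 0.006 m and z of tray in the frame of steriliser below 0.014 m and x of tray_nose in the frame of steriliser above 0.005 m and angle between the x axis of tray and the x axis of steriliser, either way round below 0.08 rad and angle between tray's own z axis and vertical below 0.05 rad and value of joint timer between 1.37 and 1.77 rad and value of joint start below 0.002 m and linear speed of tray below 0.01 m/s and velocity of joint timer between -0.05 and 0.05 rad/s); the robot touches nothing.
It fails at once if the tray is tipped more than 0.5 rad (angle between tray's own z axis and vertical above 0.5 rad).
It fails at once if another thing on the table is moved more than 30 mm or knocked over (distance of any of polish_a, polish_b, polish_c, pot_box, case, buffer, lotion from where it was at the start of the episode above 0.03 m or angle between any of polish_a, polish_b, polish_c, pot_box, case, buffer, lotion's own z axis and vertical above 0.6 rad).
It also fails if it takes over 58 s, if anything falls off the work surface, if the arm or the gripper's body presses on something with over 40 N, if the wrist force passes 120 N, or if a joint passes its speed limit or range.

## Working session

There is one attempt and no reset: what is moved stays moved. The work goes in short steps, Python scripts to look and compute and a tool call to move; the robot and the scene stay as the last step left them, time stands still between calls to the robot, and variables do not carry over. Pictures are saved under pics/ and viewed, and the job is handed in when it is done.

Besides the shell and the picture viewer there is one more tool, called after "Call:" by a JSON object that holds its "method" and its "body". servo_tool: Moves the arm, as the interface text tells. Its arguments: {"type":"object","properties":{"steps":{"type":"array","items":{"type":"array","items":{"type":"array","items":{"type":"number"}}}},"jaw":{"type":"number"},"newtons":{"type":"number"}},"required":["steps"]}

```bash
mkdir -p pics; ls
python3 - <<'E'
from bench import bot
import cv2, numpy as np
np.set_printoptions(precision=4,suppress=True)
for n in("scene","top"):
    c=bot.get_calibration(n); print(n,c)
    cv2.imwrite(f"pics/{n}0.png",bot.grab_frame(n)[:,:,::-1])
print(bot.get_obs())
E
```

```text
pics
scene {'fovy': 49.156347957539225, 'cx': 318.6353546088934, 'cy': 204.15576635917915, 'D': array([0.0346, 0.    , 0.    , 0.    , 0.    ]), 'R': array([[-0.2939,  0.9557, -0.0142],
       [ 0.5307,  0.1508, -0.834 ],
       [-0.795 , -0.2526, -0.5515]]), 't': array([ 0.1451, -0.1434,  1.6905])}
top {'fovy': 46.22551786694879, 'cx': 315.7312698508288, 'cy': 187.68395458989082, 'D': array([-0.1067,  0.    ,  0.    ,  0.    ,  0.    ]), 'R': array([[-0.0181, -0.9998,  0.005 ],
       [-0.9978,  0.0177, -0.0637],
       [ 0.0636, -0.0062, -0.998 ]]), 't': array([-0.0346,  0.4525,  1.7723])}
{'t': 0.1, 'q': array([ 1.0685,  0.4941,  1.3461, -0.    ,  1.3025, -0.0955]), 'qd': array([-0.001 , -0.001 , -0.0002,  0.002 , -0.0009,  0.0012]), 'joint_efforts': array([  0.0006, -88.0241, -38.2541,   0.0708,   0.0482,  -0.    ]), 'tool_pos': array([0.2472, 0.5737, 0.2354]), 'tcp_rot': array([[-0.9184,  0.3957, -0.0005],
       [ 0.3957,  0.9184, -0.001 ],
       [ 0.0001, -0.0011, -1.    ]]), 'force': array([-0.0215, -0.0983, -0.2655]), 'torque': array([0.0286, 0.0617, 0.0011]), 'opening': 1.0016480007833666}
```

View pics/scene0.png

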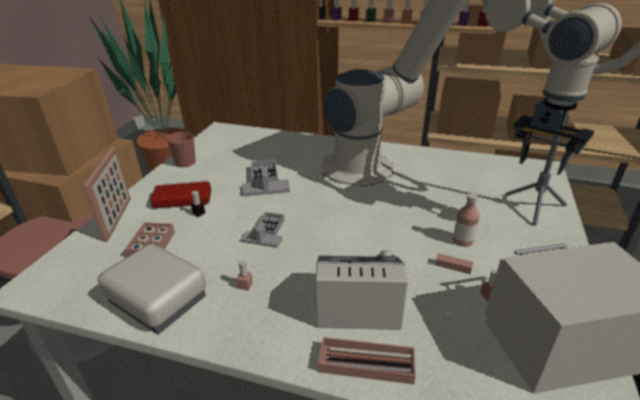

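View pics/top0.png

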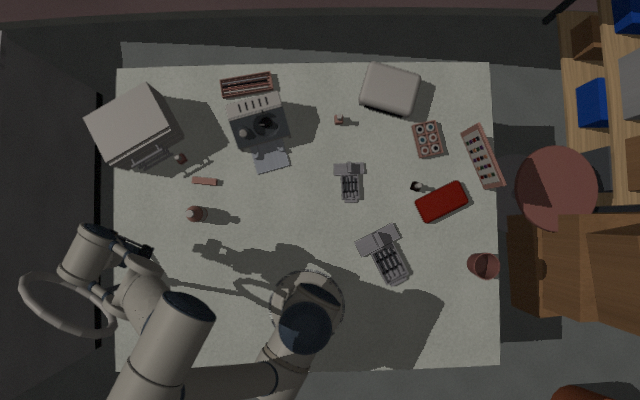

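Top view: the steriliser is at about (260,125), its deck at (271,160). There are two trays, at (350,182) and (386,253). The far one looks smaller, so I'll enlarge and measure.

```bash
cat > h.py <<'E'
from bench import bot
import cv2, numpy as np
np.set_printoptions(precision=4,suppress=True)
def cal(n):
    c=bot.get_calibration(n); f=200/np.tan(np.radians(c['fovy']/2))
    return np.array([[f,0,c['cx']],[0,f,c['cy']],[0,0,1]]),np.array(c['D'],float),np.array(c['R']),np.array(c['t'])
def proj(n,P):
    K,D,R,t=cal(n)
    return cv2.projectPoints(np.array(P,float).reshape(-1,3),cv2.Rodrigues(R)[0],t,K,D)[0].reshape(-1,2)
def back(n,uv,z):
    K,D,R,t=cal(n); o=-R.T@t
    xy=cv2.undistortPoints(np.array(uv,float).reshape(-1,1,2),K,D).reshape(-1,2)
    d=np.c_[xy,np.ones(len(xy))]@R
    z=np.broadcast_to(z,len(d))
    return o+d*((z-o[2])/d[:,2])[:,None]
def crop(n,src,x0,y0,x1,y1,s,out):
    im=cv2.imread(src)[y0:y1,x0:x1]
    cv2.imwrite(out,cv2.resize(im,None,fx=s,fy=s,interpolation=cv2.INTER_CUBIC))
E
python3 - <<'E'
from h import *
crop("top","pics/top0.png",320,150,420,290,5,"pics/c1.png"); 
im=cv2.imread("pics/c1.png"); cv2.imwrite("pics/c1.png",cv2.resize(im,None,fx=.85,fy=.85))
crop("top","pics/top0.png",215,65,305,180,5,"pics/c2.png")
crop("scene","pics/scene0.png",225,150,425,340,3,"pics/c3.png")
E
```

```text
(no output)
```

View pics/c1.png

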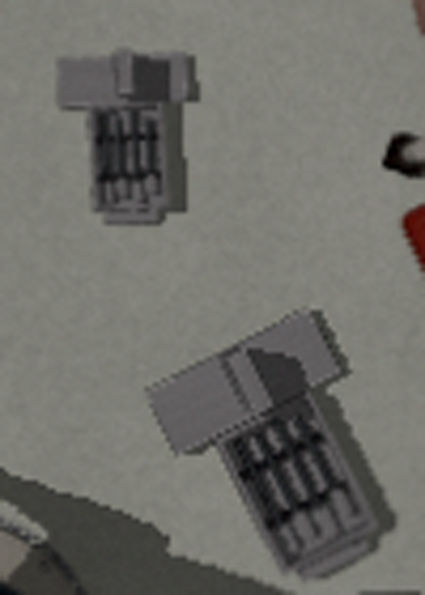

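View pics/c2.png

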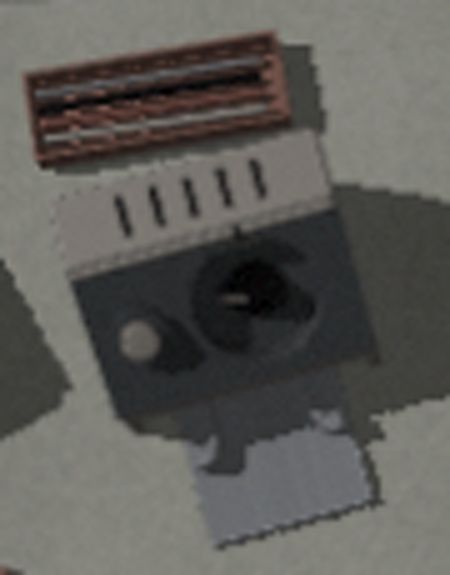

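View pics/c3.png

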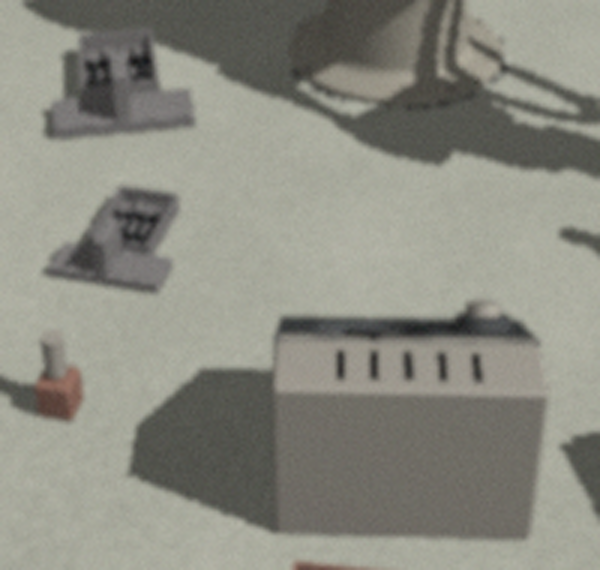

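```bash
cat > fit.py <<'E'
from h import *
from scipy.optimize import least_squares
def T(p,P):
    c,s=np.cos(p[2]),np.sin(p[2]); P=np.array(P,float)
    return np.c_[p[0]+c*P[:,0]-s*P[:,1],p[1]+s*P[:,0]+c*P[:,1],P[:,2]]
def fit(obs,p0):
    def r(p):
        return np.concatenate([(proj(n,T(p,P))-uv).ravel() for n,P,uv in obs])
    s=least_squares(r,p0,loss='soft_l1',x_scale=[.1,.1,.1]); return s.x,[(proj(n,T(s.x,P))-uv).round(1).tolist() for n,P,uv in obs]
def c(n,l):
    o,s={'c1':((320,150),4.25),'c2':((215,65),5),'c3':((225,150),3)}[n]
    return (np.array(l,float)+.5)/s+o-.5
mm=lambda l:np.array(l,float)/1000
if __name__=="__main__":
    S=[("top",mm([[-150,65,10],[-150,-65,10],[100,100,156],[100,-100,156]]),c('c2',[[217,548],[381,500],[57,200],[323,130]])),
       ("scene",mm([[100,-100,0],[100,100,0],[100,-100,156],[100,100,156]]),c('c3',[[277,535],[527,538],[277,395],[547,398]]))]
    print(back("top",c('c2',[[217,548],[381,500]]),.01))
    p,r=fit(S,[.8,.1,.2]); print('ster',p,r)
    # tray : y left when looking along +x(nose toward robot): image left = world +y = tray -y
    Tr=[("top",mm([[-75,-58,12],[-30,-58,12],[-75,58,12],[-30,58,12],[77,-23,12],[77,23,12]]),c('c1',[[57,57],[57,105],[193,52],[198,98],[105,222],[163,220]])),
        ("scene",mm([[-75,-58,0],[-75,58,0]]),c('c3',[[157,290],[45,272]]))]
    p,r=fit(Tr,[.7,-.1,3.1]); print('tray',p,r)
    Tr=[("top",mm([[-75,-58,12],[-30,-58,12],[-75,58,12],[-30,58,12],[77,-23,12],[77,23,12]]),c('c1',[[147,388],[180,455],[310,310],[350,370],[300,580],[380,540]]))]
    p,r=fit(Tr,[.6,-.2,2.8]); print('other',p,r)
E
python3 fit.py
```

```text
[[0.5078 0.1776 0.01  ]
 [0.5425 0.0512 0.01  ]]
ster [0.6734 0.1556 0.268 ] [[[-0.3, -1.0], [-0.5, -0.9], [-1.4, 0.7], [-0.9, -0.9]], [[-1.4, -0.2], [0.6, 0.2], [-2.6, -2.5], [0.2, -2.4]]]
tray [ 0.472  -0.1745  3.1736] [[[0.9, 0.1], [1.5, 0.5], [-1.0, -0.2], [-1.5, 0.6], [0.8, 0.4], [-0.8, 0.3]], [[-0.6, 1.6], [0.2, 1.6]]]
other [ 0.1907 -0.3098  3.5623] [[[10.8, 2.7], [8.1, -2.3], [-0.2, 8.0], [-4.5, 4.6], [0.1, -10.2], [-7.8, -6.0]]]
```

```bash
cat > ov.py <<'E'
from fit import *
def box(x0,x1,y0,y1,z0,z1):
    c=[(x,y,z) for z in(z0,z1) for x,y in((x0,y0),(x1,y0),(x1,y1),(x0,y1))]
    return [(c[i],c[j]) for a in(0,4) for i,j in((a,a+1),(a+1,a+2),(a+2,a+3),(a+3,a))]+[(c[i],c[i+4]) for i in range(4)]
TRAY=box(-75,-30,-58,58,0,12)+box(-30,65,-33,33,0,22)+box(65,77,-23,23,0,12)+box(-75,-35,-7,7,12,55)
STER=box(-150,100,-65,65,0,10)+[((100,y,0),(100,y,156)) for y in(-100,100)]+[((100,-100,156),(100,100,156)),((100,-100,0),(100,100,0)),((-49,-100,93),(-49,100,93))]+box(-92.5,-49,35,40,10,34)+box(-92.5,-49,-40,-35,10,34)
def draw(n,src,items,x0,y0,x1,y1,s,out):
    im=cv2.imread(src)[y0:y1,x0:x1]; im=cv2.resize(im,None,fx=s,fy=s,interpolation=cv2.INTER_CUBIC)
    for segs,p in items:
        for a,b in segs:
            L=T(p,mm([a,b])); L=proj(n,L); L=((L-[x0,y0]+.5)*s).round().astype(int)
            cv2.line(im,tuple(map(int,L[0])),tuple(map(int,L[1])),(0,255,0),1)
    cv2.imwrite(out,im)
E
python3 - <<'E'
from ov import *
a=(TRAY,[.472,-.1745,3.1736]); b=(STER,[.6734,.1556,.268])
draw("top","pics/top0.png",[a],325,155,375,210,8,"pics/a.png")
draw("top","pics/top0.png",[b],220,80,300,180,6,"pics/b.png")
draw("scene","pics/scene0.png",[a,b],225,200,425,340,4,"pics/c.png")
i=[cv2.imread(f"pics/{k}.png") for k in "ab"]
H=max(x.shape[0] for x in i); i=[cv2.copyMakeBorder(x,0,H-x.shape[0],0,0,0) for x in i]
x=np.hstack(i);cv2.imwrite("pics/ab.png",cv2.resize(x,None,fx=min(1,800/x.shape[1]),fy=min(1,800/x.shape[1])))
E
```

```text
(no output)
```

View pics/ab.png

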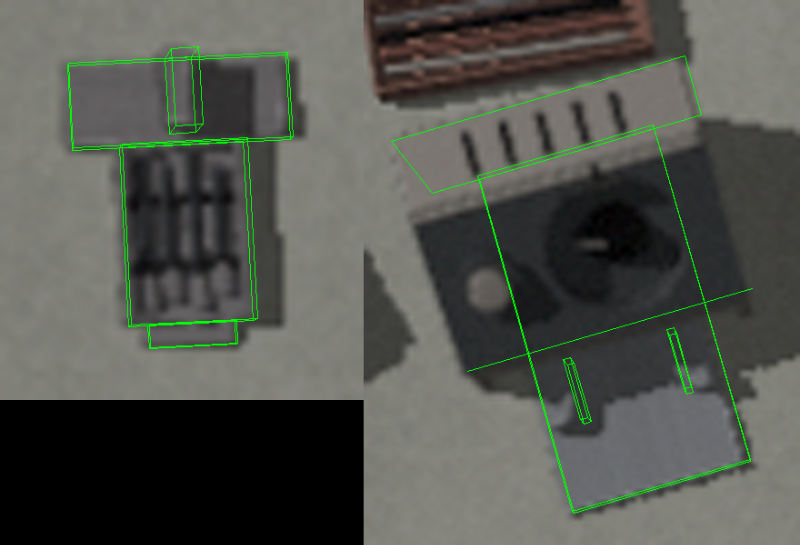

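View pics/c.png

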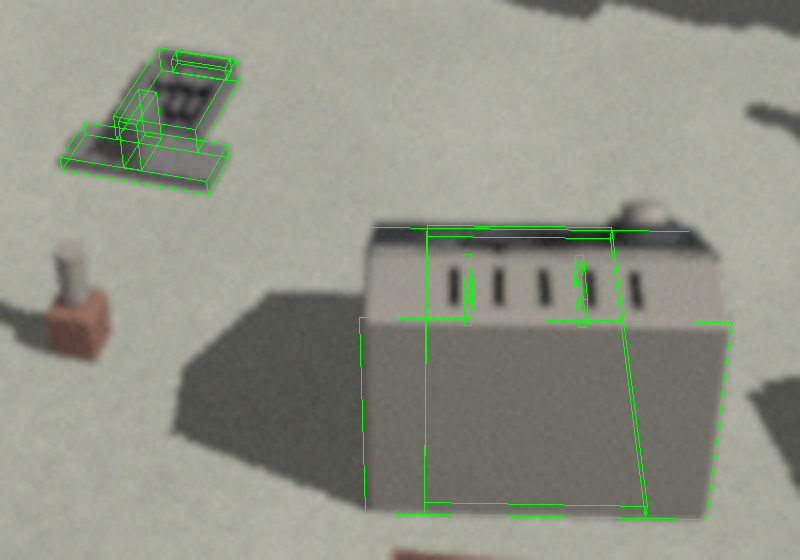

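Run:
```python
from h import *
for n in("top","scene"):
    a=np.mean([bot.grab_frame(n).astype(float) for _ in range(6)],0)
    np.save(f"{n}.npy",a); cv2.imwrite(f"pics/{n}avg.png",a[:,:,::-1].round().astype(np.uint8))
im=cv2.imread("pics/topavg.png")[85:180,222:302]
im=cv2.resize(im,None,fx=8,fy=6.2,interpolation=cv2.INTER_CUBIC)
im=cv2.imread("pics/topavg.png")[85:180,222:302]
im=cv2.resize(im,None,fx=6.3,fy=6.3,interpolation=cv2.INTER_CUBIC)
im=np.clip(im.astype(float)*1.5,0,255).astype(np.uint8)
cv2.imwrite("pics/s2.png",im)
```

```text
(no output)
```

View pics/s2.png

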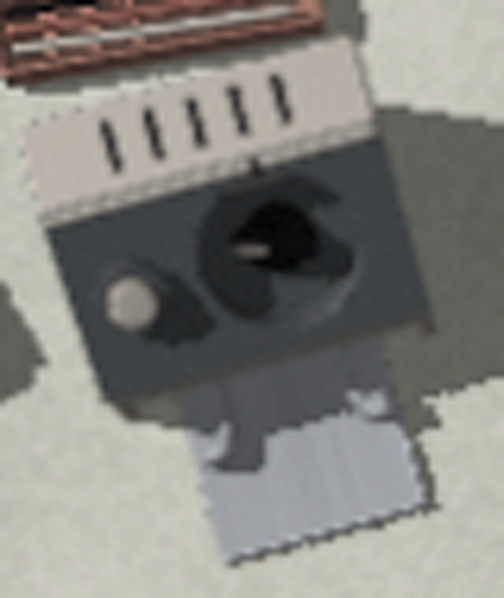

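Run:
```python
from ov import *
q=lambda l:(np.array(l,float)+.5)/6.3+[222,85]-.5
def run(tp,use_scene=True,extra=True):
    S=[("top",mm([[-150,65,10],[-150,-65,10],[-49,100,93],[-49,-100,93],[51.4,100,156],[51.4,-100,156],[100,-100,156]]),q([[228,562],[432,505],[108,402],[432,323],[45,225],[380,133],[350,37]]))]
    if use_scene: S.append(("scene",mm([[100,-100,0],[100,100,0]]),c('c3',[[277,535],[527,538]])))
    p,r=fit(S,[.66,.15,.26]); print(p,r); return p
run(0,False); p=run(0)
p=[.664,.152,.262] if 0 else p
STER2=STER+[((-49,100,93),(51.4,100,156)),((-49,-100,93),(51.4,-100,156)),((51.4,100,156),(51.4,-100,156)),((100,-100,156),(51.4,-100,156)),((100,100,156),(51.4,100,156))]
draw("top","pics/topavg.png",[(STER2,p)],222,85,302,180,6.3,"pics/s3.png")
```

```text
[0.6677 0.1562 0.2695] [[[-0.1, 0.9], [0.0, 0.4], [-0.4, 0.7], [0.4, -2.1], [-0.7, -0.5], [-0.1, -1.7], [1.0, 0.8]]]
[0.6695 0.1563 0.2686] [[[-0.2, 0.5], [-0.0, -0.0], [-0.4, 0.2], [0.4, -2.5], [-0.8, -1.0], [-0.1, -2.2], [1.0, 0.3]], [[-0.6, -1.4], [1.1, -1.0]]]
```

View pics/s3.png

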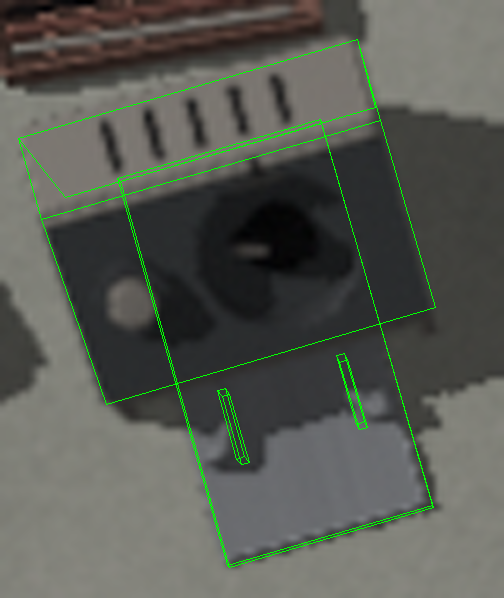

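Run:
```python
from h import *
a=np.load("top.npy")[:,:,::-1]
def z(x0,y0,x1,y1,s,out,g):
    im=np.clip(a[y0:y1,x0:x1]*g,0,255).astype(np.uint8)
    im=cv2.resize(im,None,fx=s,fy=s,interpolation=cv2.INTER_NEAREST)
    for x in range(x0,x1,5): cv2.putText(im,str(x),(int((x-x0)*s),10),0,.35,(0,255,255),1); cv2.line(im,(int((x-x0)*s),0),(int((x-x0)*s),im.shape[0]),(0,120,120),1)
    for y in range(y0,y1,5): cv2.putText(im,str(y),(0,int((y-y0)*s)+10),0,.35,(0,255,255),1); cv2.line(im,(0,int((y-y0)*s)),(im.shape[1],int((y-y0)*s)),(0,120,120),1)
    cv2.imwrite(out,im)
z(236,130,296,178,13,"pics/z1.png",1.8)
z(224,88,290,134,12,"pics/z2.png",1.8)
```

```text
(no output)
```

View pics/z1.png

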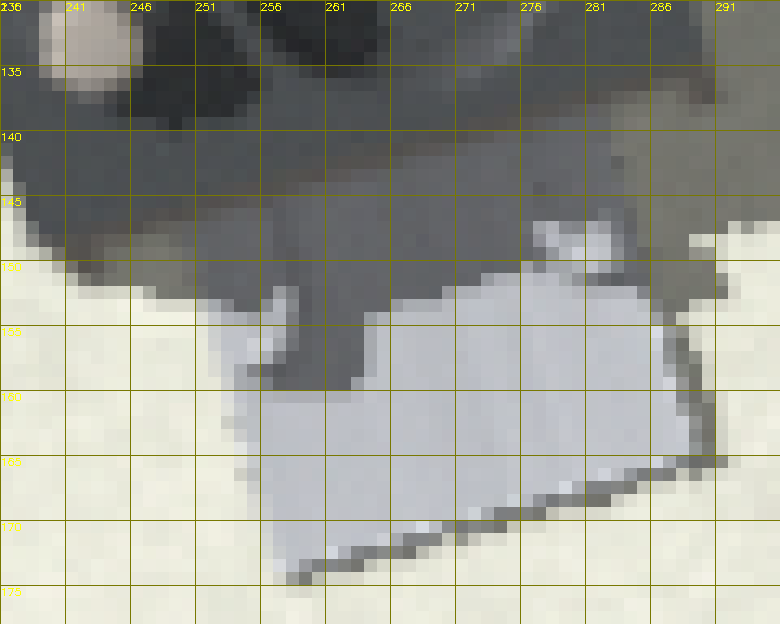

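View pics/z2.png

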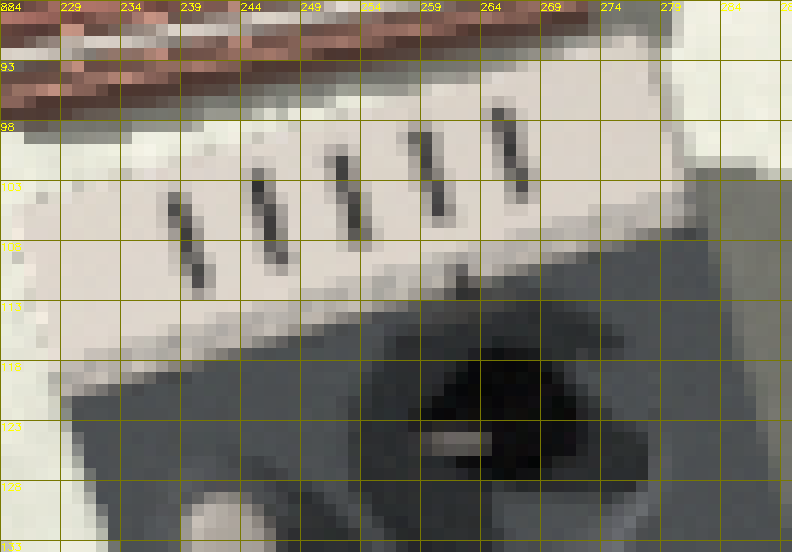

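```bash
cat > fit2.py <<'E'
from ov import *
S=[("top",mm([[-150,65,10],[-150,-65,10],[-49,100,93],[-49,-100,93],[51.4,100,156],[51.4,-100,156],[100,-100,156],[-92.5,0,34]]),np.array([[258,174.2],[289.3,165.3],[239,149],[290,135.5],[229.5,120.5],[283,107],[278.5,91.5],[269.3,154.9]])-.5),
("scene",mm([[100,-100,0],[100,100,0]]),c('c3',[[277,535],[527,538]]))]
if __name__=="__main__":
    for s in (S[:1],S):
        p,r=fit(s,[.66,.15,.25]); print(p,r)
    p=fit(S[:1],[.66,.15,.25])[0]
    print(proj("top",T(p,mm([[-92.5,0,34],[-92.5,47,34],[-92.5,-47,34]]))))
    n=np.array([-np.sin(.56),0,np.cos(.56)]); up=np.array([np.cos(.56),0,np.sin(.56)])
    # panel: known lines; find knob & button: panel point at s along slope from front edge
    for s in (50,55,60,65,70): print(s,proj("top",T(p,[np.array([-.049,0,.093])+up*s/1000+[0,y,0] for y in (0,.044,.088,.06)])).round(1).tolist())
E
python3 fit2.py
```

```text
[0.6679 0.1562 0.2546] [[[-0.5, 0.9], [0.9, 0.7], [-0.5, 0.2], [1.0, -0.9], [-0.9, -0.7], [-0.4, -2.3], [0.6, 0.4], [0.0, 0.5]]]
[0.6692 0.1567 0.2567] [[[-0.5, 0.6], [0.8, 0.3], [-0.5, -0.1], [0.8, -1.3], [-1.1, -1.0], [-0.5, -2.7], [0.4, 0.0], [-0.0, 0.1]], [[-0.9, -1.8], [0.8, -0.7]]]
[[268.8356 154.8575]
 [256.8969 158.1828]
 [280.7779 151.5382]]
50 [[260.4, 129.1], [248.7, 132.4], [237.1, 135.6], [244.5, 133.5]]
55 [[260.1, 127.9], [248.3, 131.1], [236.7, 134.4], [244.1, 132.3]]
60 [[259.7, 126.6], [247.9, 129.9], [236.2, 133.1], [243.7, 131.1]]
65 [[259.3, 125.3], [247.5, 128.6], [235.8, 131.9], [243.3, 129.8]]
70 [[258.9, 124.1], [247.1, 127.4], [235.4, 130.6], [242.9, 128.5]]
```

```bash
cat > well.py <<'E'
from fit2 import *
import sys
P=[.668,.1563,.254]
up=np.array([np.cos(.56),0,np.sin(.56)]); nn=np.array([-np.sin(.56),0,np.cos(.56)])
def pan(s,y,h): return np.array([-.049,0,.093])+up*s+nn*h+np.array([0,y,0])
def circ(s,y,h,r): return np.array([pan(s+r*np.cos(a),y+r*np.sin(a),h) for a in np.linspace(0,2*np.pi,49)])
def ovw(src,out,sk,yk,ang,hb,P=P):
    x0,y0,x1,y1,S=228,98,292,152,12
    im=np.clip(src[y0:y1,x0:x1]*2,0,255).astype(np.uint8)
    im=cv2.resize(im,None,fx=S,fy=S,interpolation=cv2.INTER_CUBIC)
    def pl(pts,col):
        L=((proj("top",T(P,pts))-[x0,y0]+.5)*S).round().astype(np.int32); cv2.polylines(im,[L.reshape(-1,1,2)],False,col,1)
    pl(circ(sk,yk,0,.047),(0,255,0)); pl(circ(sk,yk,-.0225,.021),(0,255,255))
    d=lambda l,w:(sk+l*np.sin(ang)-w*np.cos(ang)*1, yk+l*np.cos(ang)+w*np.sin(ang))
    pl([pan(*d(a,b),-.0035) for a,b in((.022,.006),(.022,-.006),(-.022,-.006),(-.022,.006),(.022,.006))],(255,255,0))
    pl(circ(sk,yk+.088,hb,.014),(0,255,0))
    pl([pan(0,.1,0),pan(0,-.1,0),pan(.1185,-.1,0),pan(.1185,.1,0),pan(0,.1,0)],(0,0,255))
    cv2.imwrite(out,im)
E
python3 - <<'E'
from well import *
ovw(np.load("top.npy")[:,:,::-1],"pics/w.png",.06,-.023,.25,.008)
E
```

```text
(no output)
```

View pics/w.png

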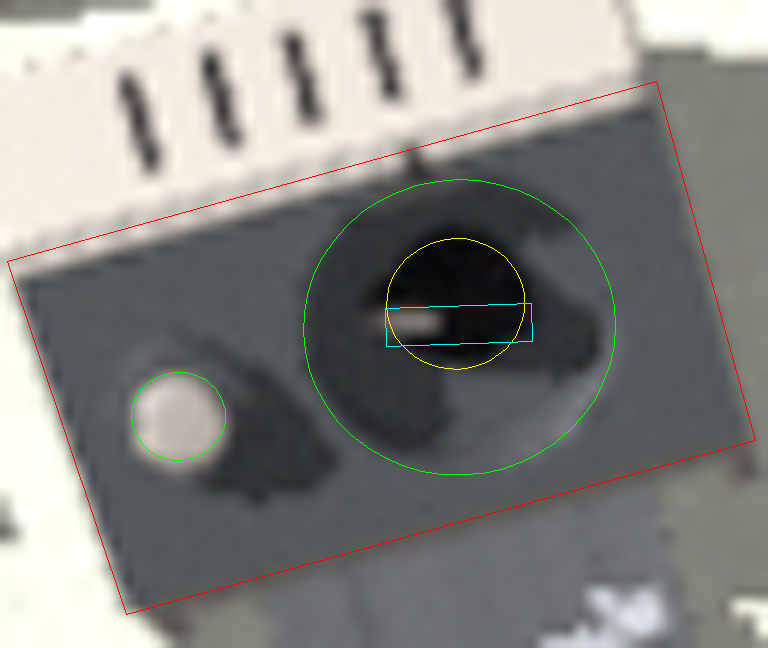

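Confirmed: the tray at top (350,182) fits the 152 x 116 mm model, within about 1.5 px. The one at (386,253) misfits by 8-10 px, so it is the larger decoy. The overlay for the well, knob and button is also good. Moving above the handle.

Call:
{"method": "servo_tool", "body": {"steps": [[[0.047, -0.125, 0, 0, 0, 0.035], [0.094, -0.25, 0, 0, 0, 0.07], [0.141, -0.375, 0, 0, 0, 0.105], [0.188, -0.5, 0, 0, 0, 0.14], [0.235, -0.625, 0, 0, 0, 0.175], [0.282, -0.75, 0, 0, 0, 0.21], [0.329, -0.875, 0, 0, 0, 0.245], [0.376, -1.0, 0, 0, 0, 0.279]]], "jaw": 60, "newtons": 45}}

```text
t: 1.37
tool_pos: [0.3603, 0.2723, 0.2361]
tcp_rot: [[-0.999, -0.035, 0.001], [-0.035, 0.999, 0.0], [-0.001, 0.0, -1.0]]
force: [1.6, -0.8, -0.6]
opening: 0.656
```

Call:
{"method": "servo_tool", "body": {"steps": [[[0.047, -0.125, 0, 0, 0, 0], [0.094, -0.25, 0, 0, 0, 0], [0.141, -0.375, 0, 0, 0, 0], [0.188, -0.5, 0, 0, 0, 0], [0.235, -0.625, 0, 0, 0, 0], [0.282, -0.75, 0, 0, 0, 0], [0.329, -0.875, 0, 0, 0, 0], [0.376, -1.0, 0, 0, 0, 0]]]}}

```text
t: 2.03
tool_pos: [0.4732, -0.0281, 0.2362]
tcp_rot: [[-1.0, -0.031, 0.001], [-0.031, 1.0, -0.0], [-0.001, -0.0, -1.0]]
force: [0.5, 1.0, 0.5]
opening: 0.657
```

Call:
{"method": "servo_tool", "body": {"steps": [[[0.045, -0.12, 0, 0, 0, 0], [0.09, -0.24, 0, 0, 0, 0], [0.135, -0.36, -0.05, 0, 0, 0], [0.179, -0.482, -0.15, 0, 0, 0], [0.179, -0.482, -0.28, 0, 0, 0], [0.179, -0.482, -0.4, 0, 0, 0], [0.179, -0.482, -0.45, 0, 0, 0], [0.179, -0.482, -0.45, 0, 0, 0]]]}}

```text
t: 2.7
tool_pos: [0.5246, -0.1701, 0.0974]
tcp_rot: [[-1.0, -0.031, -0.006], [-0.031, 1.0, 0.003], [0.006, 0.003, -1.0]]
force: [-0.9, 0.3, -0.0]
opening: 0.655
```

Run:
```python
from h import *
for n,b,s in(("top",(310,130,410,230),4),("scene",(210,150,330,270),4)):
    im=bot.grab_frame(n)[:,:,::-1]; im=im[b[1]:b[3],b[0]:b[2]]
    cv2.imwrite(f"pics/g_{n}.png",cv2.resize(np.clip(im*1.5,0,255).astype(np.uint8),None,fx=s,fy=s,interpolation=cv2.INTER_CUBIC))
a=[cv2.imread(f"pics/g_{n}.png") for n in("top","scene")]
a=[cv2.copyMakeBorder(x,0,480-x.shape[0],0,0,0) for x in a]
x=np.hstack(a); cv2.imwrite("pics/g.png",cv2.resize(x,(800,int(480*800/x.shape[1]))))
print(bot.get_obs()['tool_pos'])
```

```text
[ 0.5268 -0.1706  0.1013]
```

View pics/g.png

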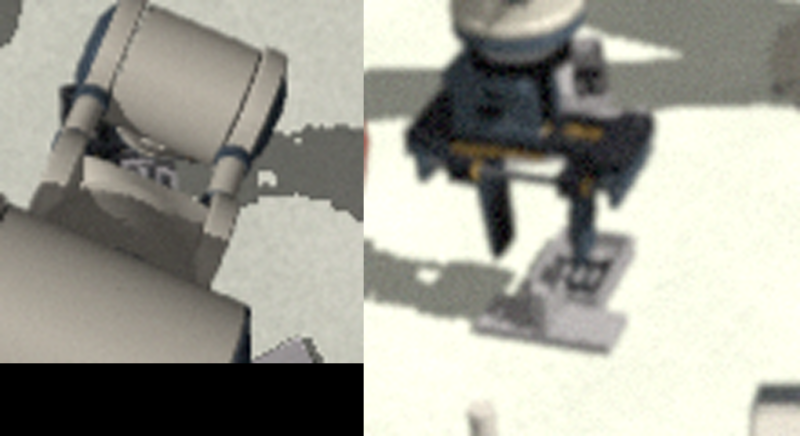

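The fingers straddle the handle (crop about (545,290)). Descending and gripping.

Call:
{"method": "servo_tool", "body": {"steps": [[[0, -0.006, -0.06, 0, 0, 0], [0, -0.006, -0.12, 0, 0, 0], [0, -0.006, -0.17, 0, 0, 0], [0, -0.006, -0.2, 0, 0, 0], [0, -0.006, -0.205, 0, 0, 0], [0, -0.006, -0.205, 0, 0, 0]]]}}

```text
t: 3.3
tool_pos: [0.5272, -0.1725, 0.0403]
tcp_rot: [[-0.999, -0.032, 0.001], [-0.032, 0.999, -0.0], [-0.001, -0.0, -1.0]]
force: [-0.8, 0.1, 0.3]
opening: 0.657
```

Call:
{"method": "servo_tool", "body": {"steps": [[[0, 0, 0, 0, 0, 0], [0, 0, 0, 0, 0, 0], [0, 0, 0, 0, 0, 0], [0, 0, 0, 0, 0, 0], [0, 0, 0, 0, 0, 0], [0, 0, 0, 0, 0, 0], [0, 0, 0, 0, 0, 0], [0, 0, 0, 0, 0, 0]]], "jaw": 0, "newtons": 45}}

```text
t: 3.97
tool_pos: [0.5266, -0.1723, 0.0395]
tcp_rot: [[-1.0, -0.031, 0.0], [-0.031, 1.0, 0.0], [-0.0, 0.0, -1.0]]
force: [0.3, 1.8, 2.2]
opening: 0.152
```

Call:
{"method": "servo_tool", "body": {"steps": [[[0, 0, 0.02, 0, 0, 0], [0, 0, 0.06, 0, 0, 0], [0, 0, 0.12, 0, 0, 0], [0, 0, 0.2, 0, 0, 0], [0, 0, 0.3, 0, 0, 0], [0, 0, 0.4, 0, 0, 0], [0, 0, 0.47, 0, 0, 0], [0, 0, 0.5, 0, 0, 0]]]}}

```text
t: 4.63
tool_pos: [0.5275, -0.1728, 0.1926]
tcp_rot: [[-0.999, -0.031, 0.004], [-0.031, 1.0, -0.002], [-0.004, -0.002, -1.0]]
force: [0.4, 0.3, -3.3]
opening: 0.153
```

Call:
{"method": "servo_tool", "body": {"steps": [[[0, 0, 0, 0, 0, 0]]]}}

```text
t: 4.72
tool_pos: [0.5274, -0.1728, 0.1913]
tcp_rot: [[-0.999, -0.032, 0.003], [-0.032, 1.0, -0.001], [-0.003, -0.002, -1.0]]
force: [-0.0, -0.1, -2.5]
opening: 0.152
```

Run:
```python
from h import *
im=bot.grab_frame("scene")[:,:,::-1][120:280,200:360]
cv2.imwrite("pics/l.png",cv2.resize(im,None,fx=4,fy=3.7,interpolation=cv2.INTER_CUBIC))
o=bot.get_obs();print(o['tool_pos'],o['tcp_rot'],o['q'],o['force'],o['torque'],o['t'])
```

```text
[ 0.5267 -0.1725  0.1896] [[-0.9995 -0.0314  0.0009]
 [-0.0314  0.9995 -0.0005]
 [-0.0009 -0.0005 -1.    ]] [-0.4242  0.4455  1.5804 -0.      1.1146 -2.0264] [ 0.8361 -0.209  -2.6812] [ 0.0147 -0.0416  0.0352] 4.7667
```

View pics/l.png

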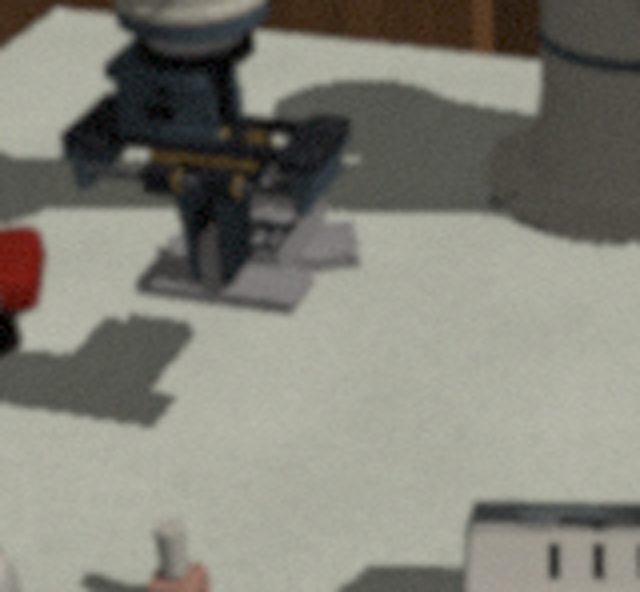

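Call:
{"method": "servo_tool", "body": {"steps": [[[-0.015, 0.037, 0, 0, 0, -0.077], [-0.03, 0.074, 0, 0, 0, -0.155], [-0.044, 0.11, 0, 0, 0, -0.232], [-0.059, 0.147, 0, 0, 0, -0.31], [-0.073, 0.184, 0, 0, 0, -0.387], [-0.088, 0.221, 0, 0, 0, -0.465], [-0.102, 0.257, 0, 0, 0, -0.542], [-0.117, 0.294, 0, 0, 0, -0.62]]]}}

```text
t: 5.43
tool_pos: [0.4903, -0.0835, 0.1875]
tcp_rot: [[-0.583, 0.813, -0.003], [0.813, 0.583, 0.001], [0.002, -0.002, -1.0]]
force: [0.9, -0.8, -2.2]
opening: 0.152
```

Call:
{"method": "servo_tool", "body": {"steps": [[[-0.015, 0.037, 0, 0, 0, -0.077], [-0.03, 0.074, 0, 0, 0, -0.155], [-0.044, 0.11, 0, 0, 0, -0.232], [-0.059, 0.147, 0, 0, 0, -0.31], [-0.073, 0.184, 0, 0, 0, -0.387], [-0.088, 0.221, 0, 0, 0, -0.465], [-0.102, 0.257, 0, 0, 0, -0.542], [-0.117, 0.294, 0, 0, 0, -0.62]]]}}

```text
t: 6.1
tool_pos: [0.4551, 0.0046, 0.1877]
tcp_rot: [[0.344, 0.939, -0.003], [0.939, -0.344, 0.0], [-0.001, -0.003, -1.0]]
force: [0.5, 0.0, -2.7]
opening: 0.15
```

Call:
{"method": "servo_tool", "body": {"steps": [[[-0.015, 0.037, 0, 0, 0, -0.077], [-0.03, 0.074, 0, 0, 0, -0.155], [-0.044, 0.11, 0, 0, 0, -0.232], [-0.059, 0.147, 0, 0, 0, -0.31], [-0.073, 0.184, 0, 0, 0, -0.387], [-0.088, 0.221, 0, 0, 0, -0.465], [-0.102, 0.257, 0, 0, 0, -0.542], [-0.117, 0.294, 0, 0, 0, -0.619]]]}}

```text
t: 6.77
tool_pos: [0.42, 0.0926, 0.1878]
tcp_rot: [[0.97, 0.244, -0.003], [0.244, -0.97, -0.0], [-0.003, -0.0, -1.0]]
force: [-0.3, 0.1, -2.0]
opening: 0.152
```

Call:
{"method": "servo_tool", "body": {"steps": [[[0, 0, 0, 0, 0, 0], [0, 0, 0, 0, 0, 0], [0, 0, 0, 0, 0, 0]]]}}

```text
t: 7.02
tool_pos: [0.4211, 0.0918, 0.1887]
tcp_rot: [[0.967, 0.255, -0.001], [0.255, -0.967, -0.0], [-0.001, -0.0, -1.0]]
force: [0.2, 0.5, -3.0]
opening: 0.151
```

Run:
```python
from h import *
im=bot.grab_frame("scene")[:,:,::-1][100:300,280:480]
cv2.imwrite("pics/m1.png",cv2.resize(im,None,fx=3,fy=3,interpolation=cv2.INTER_CUBIC))
im=bot.grab_frame("top")[:,:,::-1][100:230,220:350]
cv2.imwrite("pics/m2.png",cv2.resize(im,None,fx=4.5,fy=4.5,interpolation=cv2.INTER_CUBIC))
o=bot.get_obs();print(o['tool_pos'],o['tcp_rot'],o['q'],o['force'],o['torque'],o['t'])
```

```text
[0.4213 0.0917 0.189 ] [[ 0.9675  0.2527 -0.0007]
 [ 0.2527 -0.9675 -0.0002]
 [-0.0007  0.     -1.    ]] [ 0.0757  0.2889  1.8608 -0.0002  0.9926  1.3911] [ 0.1406 -0.1522 -2.355 ] [-0.0453  0.2112  0.0108] 7.1167
```

View pics/m1.png

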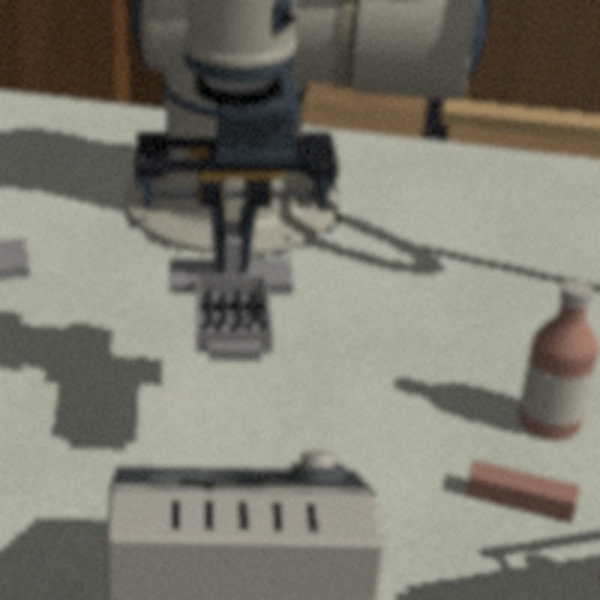

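View pics/m2.png

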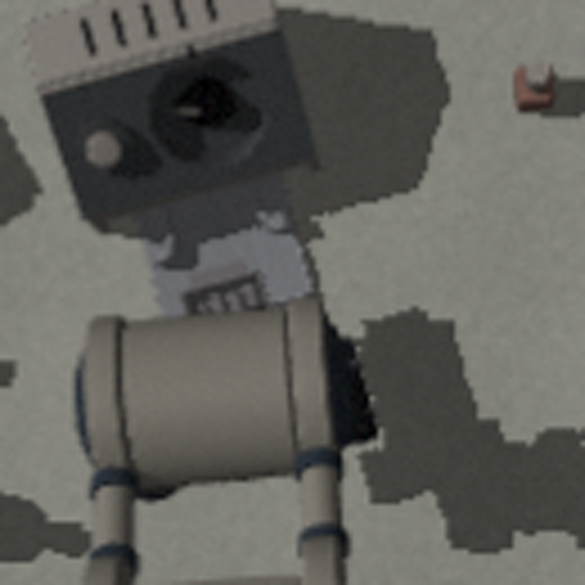

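Call:
{"method": "servo_tool", "body": {"steps": [[[0, 0, -0.08, 0, 0, 0], [0, 0, -0.16, 0, 0, 0], [0, 0, -0.24, 0, 0, 0], [0, 0, -0.32, 0, 0, 0], [0, 0, -0.38, 0, 0, 0], [0, 0, -0.43, 0, 0, 0], [0, 0, -0.45, 0, 0, 0], [0, 0, -0.45, 0, 0, 0]]]}}

```text
t: 7.78
tool_pos: [0.4209, 0.0918, 0.0534]
tcp_rot: [[0.968, 0.251, -0.002], [0.251, -0.968, -0.0], [-0.002, -0.0, -1.0]]
force: [-0.3, 0.2, -1.6]
opening: 0.155
```

Call:
{"method": "servo_tool", "body": {"steps": [[[0, 0, 0, 0, 0, 0], [0, 0, 0, 0, 0, 0]]]}}

```text
t: 7.95
tool_pos: [0.4219, 0.0921, 0.0551]
tcp_rot: [[0.968, 0.251, 0.001], [0.251, -0.968, 0.0], [0.001, 0.0, -1.0]]
force: [-0.2, 0.3, -2.8]
opening: 0.152
```

Run:
```python
from ov import *
a=np.mean([bot.grab_frame("top").astype(float) for _ in range(3)],0)[:,:,::-1]
cv2.imwrite("pics/n.png",a.astype(np.uint8))
o=bot.get_obs();print(o['tool_pos'],o['tcp_rot'][:,0],o['force'],o['torque'],o['t'])
im=np.clip(a[125:185,232:302]*1.8,0,255).astype(np.uint8); im=cv2.resize(im,None,fx=10,fy=10,interpolation=cv2.INTER_CUBIC)
cv2.imwrite("pics/n2.png",im)
p=o['tool_pos']; y=np.arctan2(o['tcp_rot'][1,0],o['tcp_rot'][0,0])
tp=[p[0]+.055*np.cos(y),p[1]+.055*np.sin(y),y]
segs=[(tuple(np.array(u)+[0,0,13]),tuple(np.array(v)+[0,0,13])) for u,v in TRAY]
draw("top","pics/n.png",[(segs,tp)],232,125,302,185,10,"pics/n3.png")
```

```text
[0.4218 0.0922 0.0552] [0.9681 0.2505 0.0015] [-0.0643 -0.704  -2.1632] [-0.1666  0.2237 -0.0329] 8.1
```

View pics/n2.png

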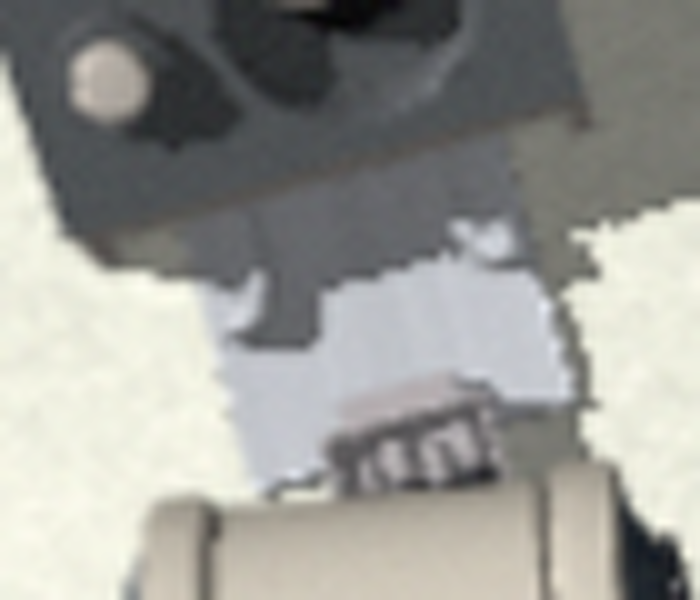

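View pics/n3.png

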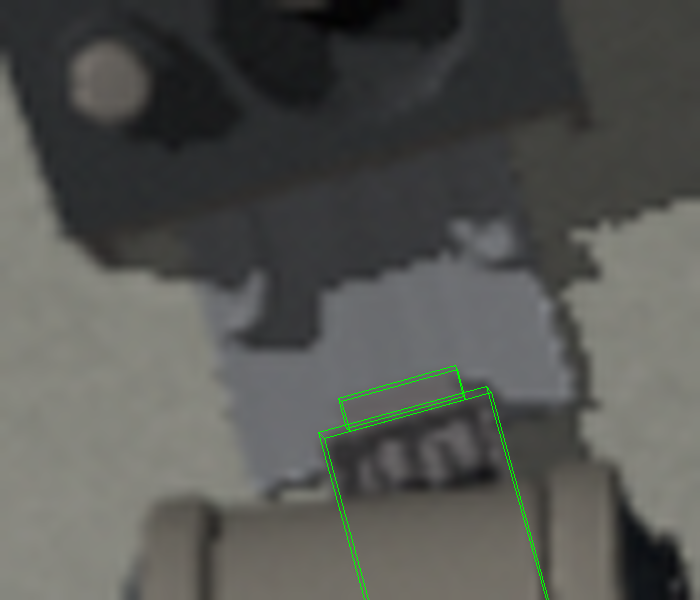

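Call:
{"method": "servo_tool", "body": {"steps": [[[0.021, 0.012, -0.009, 0, 0, 0.002], [0.043, 0.018, -0.009, 0, 0, 0.002], [0.066, 0.024, -0.009, 0, 0, 0.002], [0.088, 0.029, -0.009, 0, 0, 0.002], [0.111, 0.035, -0.009, 0, 0, 0.002], [0.134, 0.041, -0.009, 0, 0, 0.002], [0.14, 0.043, -0.009, 0, 0, 0.002], [0.14, 0.043, -0.009, 0, 0, 0.002]]]}}

```text
t: 8.77
tool_pos: [0.464, 0.1053, 0.0517]
tcp_rot: [[0.967, 0.253, 0.001], [0.253, -0.967, 0.0], [0.001, 0.0, -1.0]]
force: [-0.2, 0.5, -2.0]
opening: 0.15
```

```bash
cat > st.py <<'E'
from ov import *
import sys
P=[.668,.1563,.254]
def state(tag):
    o=bot.get_obs();p=o['tool_pos']; y=np.arctan2(o['tcp_rot'][1,0],o['tcp_rot'][0,0])
    c,s=np.cos(P[2]),np.sin(P[2]); d=p[:2]-P[:2]; f=o['force']
    print('ster xy mm',1000*(c*d[0]+s*d[1]),1000*(-s*d[0]+c*d[1]),'z',p[2],'yaw',y,'f along/lat/z',c*f[0]+s*f[1],-s*f[0]+c*f[1],f[2],'tq',o['torque'],'t',o['t'])
    if tag:
        a=np.mean([bot.grab_frame("top").astype(float) for _ in range(2)],0)[:,:,::-1]
        im=np.clip(a[118:183,232:302]*1.8,0,255).astype(np.uint8); im=cv2.resize(im,None,fx=9,fy=9,interpolation=cv2.INTER_CUBIC)
        cv2.imwrite(f"pics/{tag}.png",im)
state(sys.argv[1] if len(sys.argv)>1 else None)
E
python3 st.py o1
```

```text
ster xy mm -210.2799372152175 1.8505870411432215 z 0.05166840896228826 yaw 0.25622789872419366 f along/lat/z -0.03154923557777184 0.5653517987109606 -2.049179321882702 tq [-0.0631  0.2026  0.035 ] t 8.7667
```

View pics/o1.png

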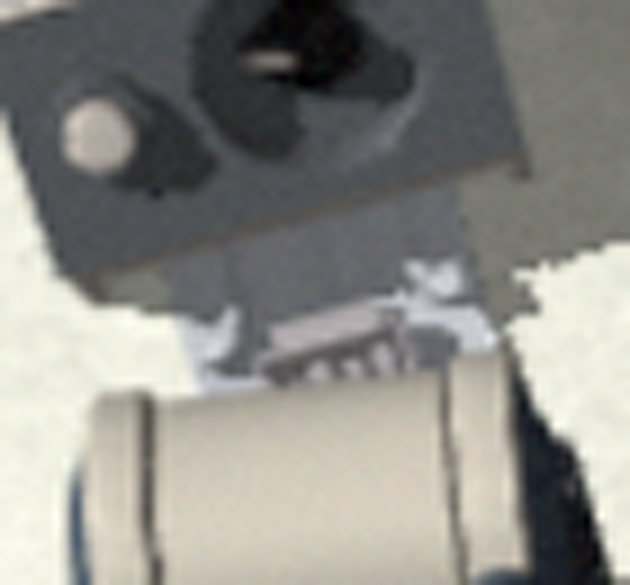

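Call:
{"method": "servo_tool", "body": {"steps": [[[0.013, 0.003, 0, 0, 0, 0], [0.026, 0.007, 0, 0, 0, 0], [0.039, 0.01, 0, 0, 0, 0], [0.052, 0.013, 0, 0, 0, 0], [0.065, 0.017, 0, 0, 0, 0], [0.078, 0.02, 0, 0, 0, 0], [0.078, 0.02, 0, 0, 0, 0]]]}}

```text
t: 9.45
tool_pos: [0.4863, 0.111, 0.0515]
tcp_rot: [[0.967, 0.253, -0.002], [0.253, -0.967, -0.0], [-0.002, -0.0, -1.0]]
force: [-3.7, -2.5, -2.9]
opening: 0.147
```

```bash
python3 st.py
```

```text
ster xy mm -187.2975524511643 1.8013359355686585 z 0.051460347104754514 yaw 0.25625916710571345 f along/lat/z -4.1653701942920005 -1.490009256797224 -2.8526151626527207 tq [-0.5452  0.8105 -0.0697] t 9.45
```

Call:
{"method": "servo_tool", "body": {"steps": [[[0.001, -0.005, 0, 0, 0, 0], [0.001, -0.005, 0, 0, 0, 0], [0.001, -0.005, 0, 0, 0, 0]]]}}

```text
t: 9.7
tool_pos: [0.4874, 0.1096, 0.0518]
tcp_rot: [[0.967, 0.253, 0.001], [0.253, -0.967, 0.0], [0.001, 0.0, -1.0]]
force: [-0.4, 0.9, -2.3]
opening: 0.15
```

```bash
python3 st.py
```

```text
ster xy mm -186.58164114482275 0.141417412295744 z 0.0517825554337032 yaw 0.2558780893934475 f along/lat/z -0.13492285761342945 0.9325568380215428 -2.2524137865434413 tq [-0.0631  0.2256 -0.0025] t 9.7
```

Call:
{"method": "servo_tool", "body": {"steps": [[[0.015, 0.004, 0, 0, 0, 0], [0.03, 0.008, 0, 0, 0, 0], [0.045, 0.012, 0, 0, 0, 0], [0.06, 0.016, 0, 0, 0, 0], [0.075, 0.02, 0, 0, 0, 0], [0.09, 0.024, 0, 0, 0, 0], [0.09, 0.024, 0, 0, 0, 0]]]}}

```text
t: 10.28
tool_pos: [0.5152, 0.1171, 0.0518]
tcp_rot: [[0.967, 0.253, 0.001], [0.253, -0.967, 0.0], [0.001, 0.0, -1.0]]
force: [-0.4, 0.2, -2.4]
opening: 0.147
```

```bash
python3 st.py
```

```text
ster xy mm -157.75307612813822 0.4118802639165725 z 0.05175109967176452 yaw 0.2561477282014851 f along/lat/z -0.2850023616281493 0.29539522568701193 -2.3765820369998547 tq [-0.0843  0.2645 -0.0249] t 10.2833
```

Call:
{"method": "servo_tool", "body": {"steps": [[[0.015, 0.004, 0, 0, 0, 0], [0.03, 0.007, 0, 0, 0, 0], [0.045, 0.011, 0, 0, 0, 0], [0.06, 0.015, 0, 0, 0, 0], [0.075, 0.018, 0, 0, 0, 0], [0.09, 0.022, 0, 0, 0, 0], [0.09, 0.022, 0, 0, 0, 0]]]}}

```text
t: 10.87
tool_pos: [0.5421, 0.1236, 0.0518]
tcp_rot: [[0.967, 0.253, 0.001], [0.253, -0.967, 0.0], [0.001, 0.0, -1.0]]
force: [0.0, -0.2, -2.0]
opening: 0.15
```

```bash
python3 st.py p1
```

```text
ster xy mm -130.04865106932263 -0.03163933031073707 z 0.05176812403502017 yaw 0.25607337473708525 f along/lat/z -0.03277852709458008 -0.20812648402717662 -1.9767307553626652 tq [-0.0534  0.2461 -0.0167] t 10.8667
```

View pics/p1.png

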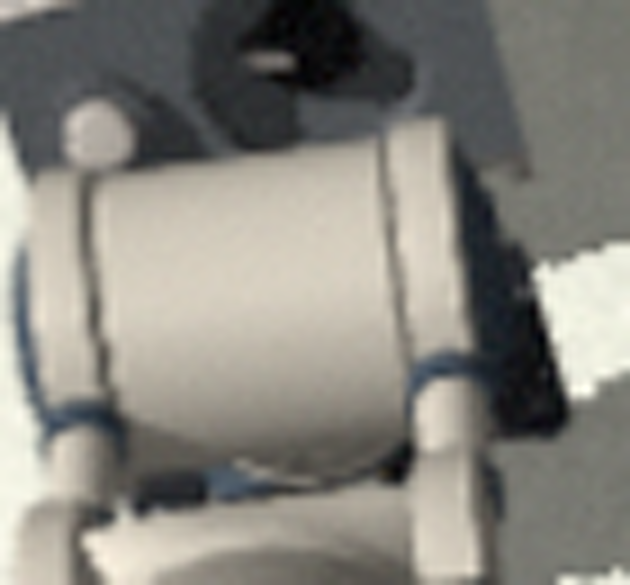

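Call:
{"method": "servo_tool", "body": {"steps": [[[0.006, 0.002, -0.003, 0, 0, 0], [0.012, 0.004, -0.005, 0, 0, 0], [0.019, 0.005, -0.005, 0, 0, 0], [0.026, 0.007, -0.005, 0, 0, 0], [0.032, 0.008, -0.005, 0, 0, 0], [0.036, 0.009, -0.005, 0, 0, 0], [0.036, 0.009, -0.005, 0, 0, 0]]]}}

```text
t: 11.55
tool_pos: [0.5521, 0.1261, 0.0502]
tcp_rot: [[0.967, 0.253, 0.0], [0.253, -0.967, 0.0], [0.0, 0.0, -1.0]]
force: [0.2, -0.8, -2.0]
opening: 0.148
```

```bash
python3 st.py
```

```text
ster xy mm -119.71671653698857 -0.07821554086752738 z 0.05021828090724538 yaw 0.25607078741421163 f along/lat/z -0.04611060894411903 -0.7769636920128454 -2.0469878844688125 tq [-0.0782  0.2029 -0.0101] t 11.55
```

Not touching the rail ends yet. I'll keep advancing until contact.

Call:
{"method": "servo_tool", "body": {"steps": [[[0.004, 0.001, 0, 0, 0, 0], [0.008, 0.002, 0, 0, 0, 0], [0.012, 0.003, 0, 0, 0, 0], [0.016, 0.004, 0, 0, 0, 0], [0.016, 0.004, 0, 0, 0, 0]]]}}

```text
t: 11.97
tool_pos: [0.5569, 0.1274, 0.0502]
tcp_rot: [[0.967, 0.253, 0.0], [0.253, -0.967, 0.0], [0.0, 0.0, -1.0]]
force: [-0.0, 0.5, -1.7]
opening: 0.151
```

```bash
python3 st.py
```

```text
ster xy mm -114.83074938563252 -0.07331552373722461 z 0.05023592240631665 yaw 0.25610280183636697 f along/lat/z 0.1203683023449311 0.464599887308853 -1.6793170191128137 tq [-0.0592  0.2124 -0.0379] t 11.9667
```

Call:
{"method": "servo_tool", "body": {"steps": [[[0.004, 0.001, 0, 0, 0, 0], [0.008, 0.002, 0, 0, 0, 0], [0.012, 0.003, 0, 0, 0, 0], [0.016, 0.004, 0, 0, 0, 0], [0.016, 0.004, 0, 0, 0, 0]]]}}

```text
t: 12.38
tool_pos: [0.5588, 0.1279, 0.0499]
tcp_rot: [[0.967, 0.254, -0.005], [0.254, -0.967, -0.001], [-0.005, -0.0, -1.0]]
force: [-12.8, -5.1, 7.3]
opening: 0.153
```

```bash
python3 st.py
```

```text
ster xy mm -112.8349587047066 -0.07734090252518172 z 0.04990141611465299 yaw 0.2567428579943502 f along/lat/z -13.718057367868084 -1.7569971433136349 7.3036297583945755 tq [-1.0324  1.8907  0.4236] t 12.3833
```

Call:
{"method": "servo_tool", "body": {"steps": [[[0, 0, -0.002, 0, 0, 0], [0, 0, -0.002, 0, 0, 0]]]}}

```text
t: 12.55
tool_pos: [0.5587, 0.1279, 0.0495]
tcp_rot: [[0.967, 0.254, -0.005], [0.254, -0.967, -0.001], [-0.005, -0.0, -1.0]]
force: [-16.1, -6.1, 11.9]
opening: 0.151
```

Call:
{"method": "servo_tool", "body": {"steps": [[[0, 0, 0, 0, 0, 0], [0, 0, 0, 0, 0, 0], [0, 0, 0, 0, 0, 0], [0, 0, 0, 0, 0, 0], [0, 0, 0, 0, 0, 0]]], "jaw": 50}}

```text
t: 12.97
tool_pos: [0.5617, 0.1286, 0.0497]
tcp_rot: [[0.967, 0.253, 0.0], [0.253, -0.967, 0.0], [0.0, 0.0, -1.0]]
force: [-0.4, -0.2, 0.3]
opening: 0.482
```

```bash
python3 st.py
```

```text
ster xy mm -109.87840220359102 -0.12629988104271433 z 0.049673528338500056 yaw 0.25607888587289335 f along/lat/z -0.399642064752944 -0.09309999482018035 0.34942878830493906 tq [-0.0557  0.0836  0.0491] t 12.9667
```

Call:
{"method": "servo_tool", "body": {"steps": [[[0, 0, 0.05, 0, 0, 0], [0, 0, 0.13, 0, 0, 0], [0, 0, 0.25, 0, 0, 0], [-0.05, 0, 0.38, 0, 0, 0], [-0.15, 0, 0.5, 0, 0, 0], [-0.27, 0, 0.6, 0, 0, 0], [-0.4, 0, 0.68, 0, 0, 0], [-0.5, 0, 0.75, 0, 0, 0]]]}}

```text
t: 13.63
tool_pos: [0.4176, 0.1284, 0.2703]
tcp_rot: [[0.967, 0.253, 0.001], [0.253, -0.967, 0.0], [0.001, 0.0, -1.0]]
force: [-0.4, 0.4, 0.4]
opening: 0.548
```

Run:
```python
from well import *
a=np.mean([bot.grab_frame("top").astype(float) for _ in range(4)],0)[:,:,::-1]
np.save("top2.npy",a)
cv2.imwrite("pics/q0.png",a.astype(np.uint8))
P2=[.668+.004*np.cos(.254),.1563+.004*np.sin(.254),.255]
c_,s_=np.cos(.254),np.sin(.254)
tp=[P[0]-c_*.0575,P[1]-s_*.0575,.255]
segs=[(tuple(np.array(u)+[0,0,10]),tuple(np.array(v)+[0,0,10])) for u,v in TRAY]
x=np.clip(a*1.7,0,255).astype(np.uint8); cv2.imwrite("pics/q1.png",x)
draw("top","pics/q1.png",[],228,115,302,185,8,"pics/q2.png")
draw("top","pics/q1.png",[(segs,tp)],228,115,302,185,8,"pics/q3.png")
print(bot.get_obs()['tool_pos'])
```

```text
[0.4191 0.1286 0.2702]
```

View pics/q2.png

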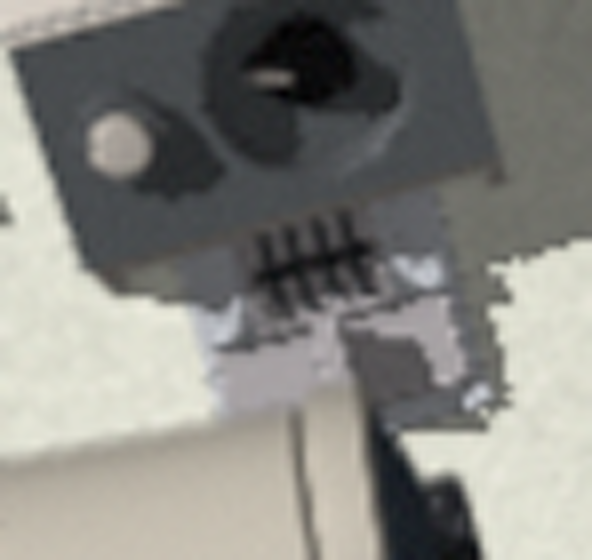

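View pics/q3.png

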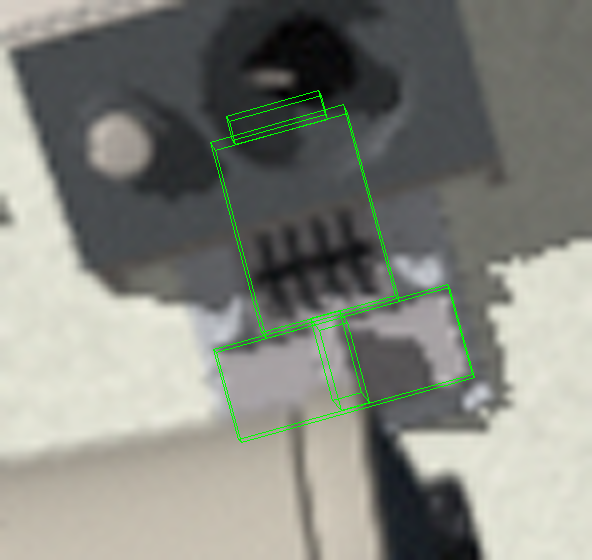

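Tray is home: the shoulder edge, (220,350) to (450,298) in the crop, sits on the rail front ends, and the fingers are clear. Next I'll work out the knob poses.

```bash
cat > knob.py <<'E'
from well import *
from scipy.spatial.transform import Rotation as Ro
psi=.255
Rz=Ro.from_euler('z',psi).as_matrix()
W=lambda v:Rz@np.array(v)            # direction
def Wp(v): v=np.array(v); return np.array([P[0],P[1],0])+Rz@v
SK,YK=.059,-.0225
def orient(theta):  # tool orientation with bar angle theta: x_tool along bar
    bar=np.cos(theta)*np.array([0,1,0])+np.sin(theta)*up
    z=-nn; y=np.cross(z,bar); return np.c_[W(bar),W(y),W(z)]
def tcp(s,y,depth_tip): # fingertip at depth below panel plane
    return Wp(pan(s,y,-depth_tip+.022))
def delta(pos,R):
    o=bot.get_obs(); r=Ro.from_matrix(R@np.array(o['tcp_rot']).T).as_rotvec()
    print('t',o['t'],'shift units',(pos-o['tool_pos'])/.3,'rot units',r/(np.pi/2),'q',o['q'],'f',o['force'],'tq',o['torque'],'op',o['opening']*91.2)
E
python3 - <<'E'
from knob import *
print(orient(1.57)); 
th=.35
print(orient(th))
print('grasp',tcp(SK,YK,.017)); 
delta(tcp(SK,YK,-.06),orient(th))
E
```

```text
[[ 0.8197  0.2529  0.514 ]
 [ 0.2145 -0.9675  0.134 ]
 [ 0.5312  0.0004 -0.8473]]
[[ 0.0442  0.8566  0.514 ]
 [ 0.9823 -0.1311  0.134 ]
 [ 0.1821  0.499  -0.8473]]
grasp [0.6721 0.1341 0.1286]
t 13.8333 shift units [ 0.7111 -0.0161 -0.2546] rot units [-0.1327 -0.3542  0.7545] q [ 0.1614  0.1894  1.7293 -0.      1.2205  1.4757] f [0.2115 0.3319 0.0293] tq [-0.0653  0.133  -0.0037] op 49.808395923975766
```

Call:
{"method": "servo_tool", "body": {"steps": [[[0.03, 0, 0.02, -0.011, -0.03, 0.063], [0.06, 0, 0.04, -0.022, -0.059, 0.126], [0.09, 0, 0.06, -0.033, -0.089, 0.189], [0.12, 0, 0.08, -0.044, -0.118, 0.252], [0.15, 0, 0.1, -0.055, -0.148, 0.314], [0.18, 0, 0.1, -0.066, -0.177, 0.377], [0.2, 0, 0.1, -0.077, -0.207, 0.44], [0.2, 0, 0.1, -0.088, -0.236, 0.503]]], "jaw": 40, "newtons": 25}}

```text
t: 14.5
tool_pos: [0.4811, 0.1286, 0.2987]
tcp_rot: [[0.449, 0.81, 0.377], [0.871, -0.49, 0.017], [0.198, 0.321, -0.926]]
force: [0.8, 0.3, 0.3]
opening: 0.438
```

Run:
```python
from knob import *
delta(tcp(SK,YK,-.06),orient(.35))
```

```text
t 14.5 shift units [ 0.5047 -0.0162 -0.3496] rot units [-0.0424 -0.1177  0.2493] q [ 0.1741  0.091   1.8407 -0.0667  0.8266  0.7193] f [0.829  0.3189 0.3438] tq [-0.1258  0.3074  0.0294] op 39.92016783673925
```

Call:
{"method": "servo_tool", "body": {"steps": [[[0.05, 0, 0, -0.01, -0.03, 0.062], [0.12, 0, 0, -0.021, -0.059, 0.125], [0.2, 0, -0.02, -0.032, -0.089, 0.188], [0.3, 0, -0.08, -0.042, -0.118, 0.249], [0.4, -0.01, -0.18, -0.042, -0.118, 0.249], [0.48, -0.016, -0.28, -0.042, -0.118, 0.249], [0.505, -0.016, -0.35, -0.042, -0.118, 0.249], [0.505, -0.016, -0.35, -0.042, -0.118, 0.249]]]}}

```text
t: 15.17
tool_pos: [0.6314, 0.1227, 0.1876]
tcp_rot: [[0.052, 0.86, 0.507], [0.982, -0.137, 0.132], [0.183, 0.491, -0.852]]
force: [-1.9, 0.0, -1.5]
opening: 0.44
```

Call:
{"method": "servo_tool", "body": {"steps": [[[0, 0, 0, 0, 0, 0], [0, 0, 0, 0, 0, 0]]]}}

```text
t: 15.33
tool_pos: [0.6306, 0.1237, 0.1943]
tcp_rot: [[0.05, 0.857, 0.512], [0.982, -0.136, 0.133], [0.184, 0.496, -0.848]]
force: [0.1, 0.3, -0.1]
opening: 0.44
```

Run:
```python
from knob import *
delta(tcp(SK,YK,-.06),orient(.35))
im=bot.grab_frame("top")[:,:,::-1][60:190,200:330]
cv2.imwrite("pics/k1.png",cv2.resize(np.clip(im*1.5,0,255).astype(np.uint8),None,fx=4.4,fy=4.4,interpolation=cv2.INTER_CUBIC))
im=bot.grab_frame("scene")[:,:,::-1][160:340,280:460]
cv2.imwrite("pics/k2.png",cv2.resize(np.clip(im*1.3,0,255).astype(np.uint8),None,fx=3.3,fy=3.3,interpolation=cv2.INTER_CUBIC))
```

```text
t 15.3333 shift units [ 0.0062  0.0004 -0.0017] rot units [-0.0014 -0.0017  0.0032] q [ 0.0433  0.4047  1.8327  0.3097  0.3726 -0.1143] f [ 0.0642  0.3405 -0.1252] tq [-0.1253  0.3856 -0.0252] op 40.13715147416773
```

View pics/k1.png

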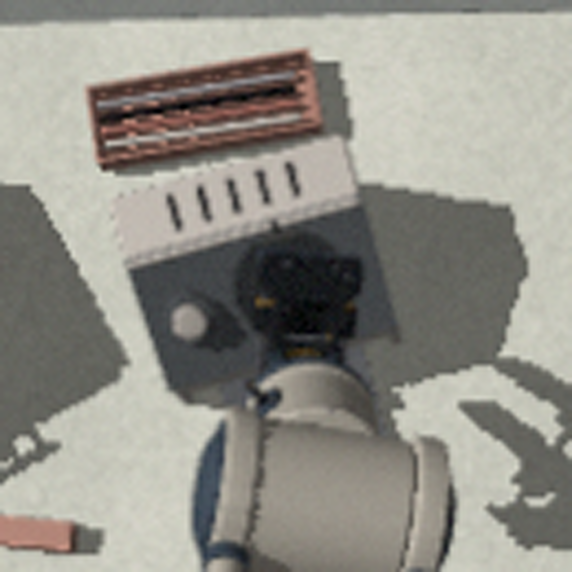

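View pics/k2.png

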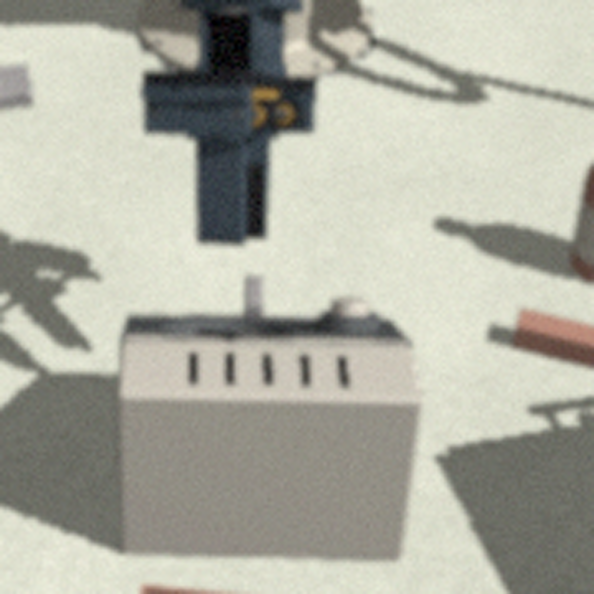

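Call:
{"method": "servo_tool", "body": {"steps": [[[0.03, 0.007, -0.04, 0, 0, 0], [0.056, 0.013, -0.085, 0, 0, 0], [0.082, 0.02, -0.127, 0, 0, 0], [0.099, 0.024, -0.155, 0, 0, 0], [0.109, 0.027, -0.171, 0, 0, 0.002], [0.116, 0.028, -0.183, 0, 0, 0.003], [0.116, 0.028, -0.183, 0, 0, 0.003]]]}}

```text
t: 16.02
tool_pos: [0.6655, 0.1322, 0.1395]
tcp_rot: [[0.045, 0.858, 0.512], [0.982, -0.132, 0.136], [0.184, 0.497, -0.848]]
force: [-1.4, -0.5, 0.3]
opening: 0.436
```

Run:
```python
from knob import *
delta(tcp(SK,YK,.017),orient(.35))
```

```text
t 16.0167 shift units [ 0.0218  0.0065 -0.0365] rot units [-0.0015 -0.0012 -0.    ] q [ 0.0554  0.5333  1.7993  0.3981  0.2805 -0.2025] f [-1.3602 -0.4631  0.3323] tq [-0.1642  0.3467  0.0181] op 39.767346390987925
```

Call:
{"method": "servo_tool", "body": {"steps": [[[0.007, 0.002, -0.012, 0, 0, 0], [0.014, 0.004, -0.024, 0, 0, 0], [0.021, 0.006, -0.035, 0, 0, 0], [0.021, 0.006, -0.035, 0, 0, 0]]]}}

```text
t: 16.35
tool_pos: [0.6719, 0.134, 0.1284]
tcp_rot: [[0.045, 0.858, 0.512], [0.982, -0.132, 0.136], [0.184, 0.497, -0.848]]
force: [-0.0, -0.3, -0.3]
opening: 0.438
```

Call:
{"method": "servo_tool", "body": {"steps": [[[0, 0, 0, 0, 0, 0], [0, 0, 0, 0, 0, 0], [0, 0, 0, 0, 0, 0], [0, 0, 0, 0, 0, 0], [0, 0, 0, 0, 0, 0], [0, 0, 0, 0, 0, 0]]], "jaw": 0, "newtons": 15}}

```text
t: 16.85
tool_pos: [0.6743, 0.1333, 0.1306]
tcp_rot: [[0.045, 0.855, 0.517], [0.982, -0.133, 0.135], [0.184, 0.502, -0.845]]
force: [11.6, -3.8, 1.1]
opening: 0.135
```

Run:
```python
from knob import *
delta(tcp(SK,YK,.017),orient(.35))
```

```text
t 16.85 shift units [-0.0074  0.0027 -0.0067] rot units [-0.0011  0.0021  0.0009] q [ 0.0577  0.5568  1.7888  0.4152  0.2626 -0.2182] f [11.6229 -3.7513  1.1166] tq [-0.7541 -1.3971 -0.616 ] op 12.27261993903345
```

Call:
{"method": "servo_tool", "body": {"steps": [[[0.005, -0.001, 0.003, 0, 0, 0], [0.009, -0.001, 0.005, 0, 0, 0], [0.009, -0.001, 0.005, 0, 0, 0], [0.009, -0.001, 0.005, 0, 0, 0]]]}}

```text
t: 17.18
tool_pos: [0.6745, 0.1333, 0.1307]
tcp_rot: [[0.045, 0.857, 0.513], [0.982, -0.133, 0.135], [0.184, 0.497, -0.848]]
force: [-1.8, -5.2, 3.1]
opening: 0.13
```

Run:
```python
from knob import *
delta(tcp(SK+.003,YK,.017),orient(.35))
o=bot.get_obs(); print('force tool frame',o['tcp_rot'].T@o['force'], 'tq',o['tcp_rot'].T@o['torque'])
r0=o['tcp_rot']
n=-r0[:,2]
for f in (.5,1): print(np.array([n*-(1.57-.35)*f/(np.pi/2)]))
```

```text
t 17.1833 shift units [ 0.0001  0.0048 -0.0017] rot units [-0.0013 -0.0011  0.0003] q [ 0.057   0.5567  1.7842  0.4054  0.272  -0.2088] f [-1.8281 -5.2191  3.0834] tq [-0.929   0.2347 -0.4048] op 11.873131196061205
force tool frame [-4.6394  0.6575 -4.2582] tq [ 0.1142 -1.0289 -0.1012]
[[ 0.1991  0.0526 -0.3292]]
[[ 0.3982  0.1052 -0.6585]]
```

Call:
{"method": "servo_tool", "body": {"steps": [[[0, 0, 0, 0.025, 0.0066, -0.041], [0, 0, 0, 0.05, 0.013, -0.082], [0, 0, 0, 0.075, 0.02, -0.123], [0, 0, 0, 0.1, 0.026, -0.165], [0, 0, 0, 0.125, 0.033, -0.206], [0, 0, 0, 0.15, 0.039, -0.247], [0, 0, 0, 0.175, 0.046, -0.288], [0, 0, 0, 0.199, 0.053, -0.329]]]}}

```text
t: 17.85
tool_pos: [0.6751, 0.133, 0.131]
tcp_rot: [[0.53, 0.675, 0.513], [0.726, -0.674, 0.135], [0.437, 0.301, -0.847]]
force: [1.5, -9.5, 4.2]
opening: 0.13
```

Run:
```python
from knob import *
delta(tcp(SK+.003,YK,.017),orient(1.6))
o=bot.get_obs(); print('force tool frame',o['tcp_rot'].T@o['force'], 'tq',o['tcp_rot'].T@o['torque'])
```

```text
t 17.85 shift units [-0.0019  0.0059 -0.0027] rot units [ 0.2068  0.0541 -0.3429] q [0.0563 0.5567 1.7834 0.407  0.2721 0.4027] f [ 1.4511 -9.5104  4.2255] tq [-1.3989 -0.1752 -0.7263] op 11.868377445992149
force tool frame [-4.2905  8.6598 -4.1239] tq [-1.1866 -1.0446 -0.1266]
```

Call:
{"method": "servo_tool", "body": {"steps": [[[0, -0.002, 0, 0.026, 0.007, -0.043], [0, -0.004, 0.001, 0.052, 0.014, -0.086], [0, -0.006, 0.001, 0.078, 0.02, -0.129], [0, -0.008, 0.002, 0.103, 0.027, -0.171], [0, -0.008, 0.002, 0.13, 0.034, -0.215], [0, -0.008, 0.002, 0.156, 0.041, -0.258], [0, -0.008, 0.002, 0.182, 0.047, -0.3], [0, -0.008, 0.002, 0.208, 0.054, -0.343]]]}}

```text
t: 18.52
tool_pos: [0.6752, 0.1319, 0.1312]
tcp_rot: [[0.826, 0.229, 0.515], [0.185, -0.973, 0.138], [0.532, -0.019, -0.846]]
force: [11.5, 8.8, -7.3]
opening: 0.13
```

Call:
{"method": "servo_tool", "body": {"steps": [[[0, 0, 0, 0, 0, 0], [0, 0, 0, 0, 0, 0]]]}}

```text
t: 18.68
tool_pos: [0.6752, 0.132, 0.1312]
tcp_rot: [[0.826, 0.232, 0.514], [0.188, -0.973, 0.138], [0.532, -0.017, -0.846]]
force: [11.3, 9.0, -8.4]
opening: 0.13
```

Run:
```python
from knob import *
delta(tcp(SK+.003,YK,.017),orient(1.57))
o=bot.get_obs(); print('force tool frame',o['tcp_rot'].T@o['force'], 'tq',o['tcp_rot'].T@o['torque'])
im=bot.grab_frame("scene")[:,:,::-1][160:340,280:460]
cv2.imwrite("pics/k3.png",cv2.resize(np.clip(im*1.3,0,255).astype(np.uint8),None,fx=3.3,fy=3.3,interpolation=cv2.INTER_CUBIC))
```

```text
t 18.6833 shift units [-0.0023  0.0093 -0.0033] rot units [-0.011  -0.0019  0.0137] q [0.053  0.5565 1.7847 0.4228 0.2716 1.0168] f [11.2548  9.0121 -8.4261] tq [ 1.0693 -0.5446  0.5607] op 11.822179385722155
force tool frame [ 6.4982 -6.0104 14.1611] tq [1.079  0.7682 0.0005]
```

View pics/k3.png

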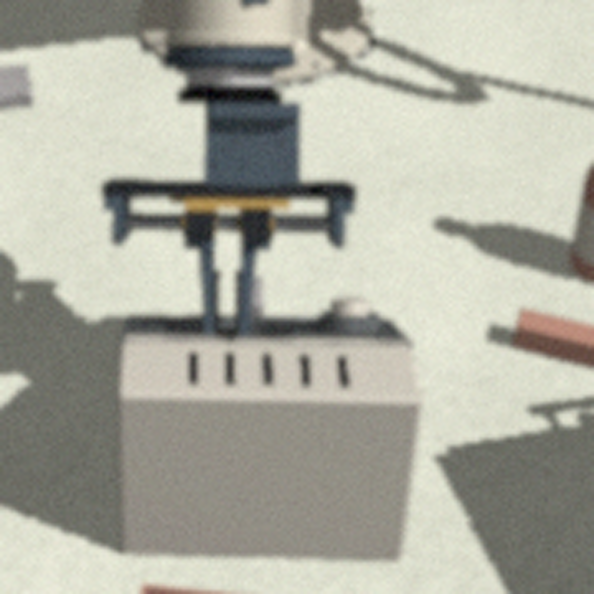

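Call:
{"method": "servo_tool", "body": {"steps": [[[0, 0, 0, 0, 0, 0], [0, 0, 0, 0, 0, 0], [0, 0, 0, 0, 0, 0], [0, 0, 0, 0, 0, 0]]], "jaw": 38}}

```text
t: 19.07
tool_pos: [0.6742, 0.1312, 0.1309]
tcp_rot: [[0.826, 0.232, 0.513], [0.188, -0.973, 0.137], [0.531, -0.017, -0.847]]
force: [0.5, 0.8, 0.9]
opening: 0.391
```

Call:
{"method": "servo_tool", "body": {"steps": [[[-0.018, -0.004, 0.028, 0, 0, 0], [-0.042, -0.011, 0.07, 0, 0, 0], [-0.084, -0.022, 0.14, 0, 0, 0], [-0.14, -0.037, 0.23, 0, 0, 0], [-0.2, -0.052, 0.33, 0, 0, 0], [-0.3, -0.052, 0.4, 0, 0, 0], [-0.42, -0.052, 0.45, 0, 0, 0], [-0.55, -0.052, 0.5, 0, 0, 0]]]}}

```text
t: 19.73
tool_pos: [0.5081, 0.1152, 0.2823]
tcp_rot: [[0.825, 0.231, 0.515], [0.188, -0.973, 0.136], [0.532, -0.016, -0.846]]
force: [-0.9, -0.2, 1.6]
opening: 0.416
```

Run:
```python
from knob import *
a=np.mean([bot.grab_frame("top").astype(float) for _ in range(4)],0)[:,:,::-1]
np.save("top3.npy",a)
ovw(a,"pics/w3.png",.062,-.0235,1.57,.010)
im=np.clip(a[95:190,220:310]*1.8,0,255).astype(np.uint8); cv2.imwrite("pics/r.png",cv2.resize(im,None,fx=6,fy=6,interpolation=cv2.INTER_CUBIC))
o=bot.get_obs(); print(o['t'],o['tool_pos'],o['force'],o['q'])
```

```text
19.9333 [0.5088 0.1155 0.2823] [-0.2632 -0.5499 -0.0116] [0.0315 0.1009 1.9721 0.2404 0.5304 1.1984]
```

View pics/w3.png

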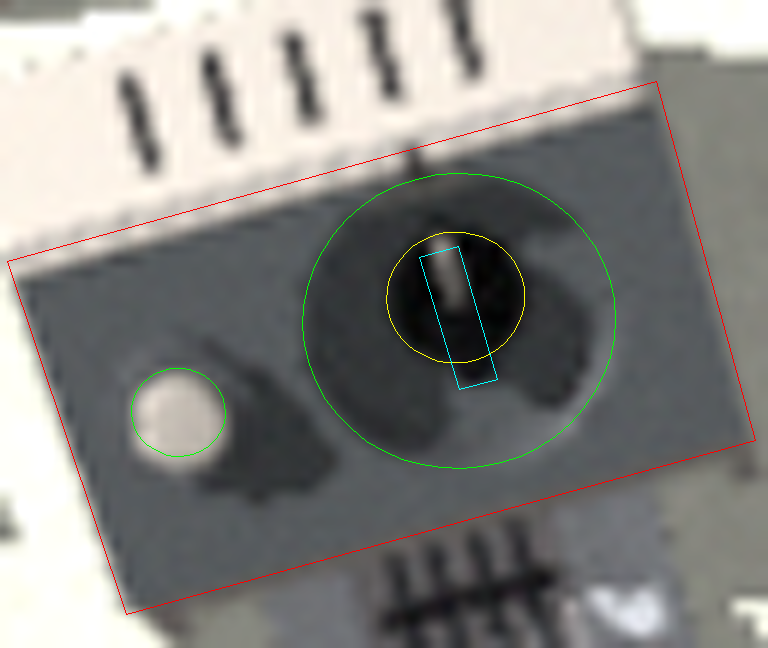

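View pics/r.png

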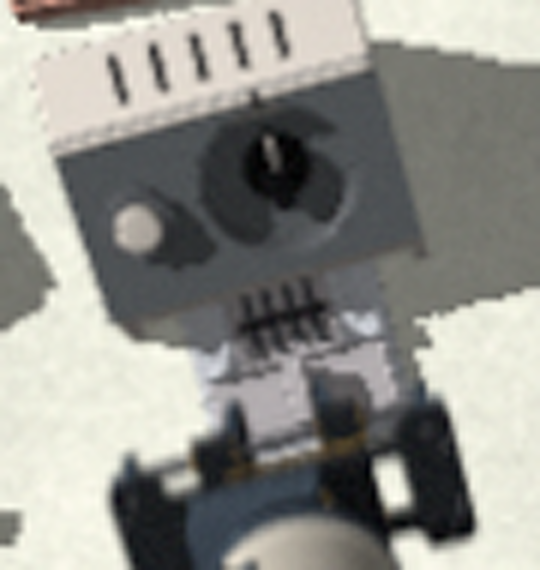

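Pointer line, (438,238) to (462,310) in the crop, aims at the mark at (416,155). The tray is unchanged. Next is the button.

Run:
```python
from knob import *
delta(tcp(.059,.0645,-.05),orient(1.57))
print(-W(nn)*.01/.3)
```

```text
t 19.9333 shift units [ 0.3564  0.3127 -0.3232] rot units [-0.0104 -0.001   0.0137] q [0.0315 0.1009 1.9721 0.2404 0.5304 1.1984] f [-0.2632 -0.5499 -0.0116] tq [-0.0405  0.4407 -0.0272] op 38.04392362827944
[ 0.0171  0.0045 -0.0282]
```

Call:
{"method": "servo_tool", "body": {"steps": [[[0.04, 0.08, 0, 0, 0, 0.003], [0.08, 0.17, 0, -0.003, 0, 0.005], [0.13, 0.26, -0.02, -0.005, 0, 0.008], [0.2, 0.313, -0.08, -0.008, 0, 0.011], [0.27, 0.313, -0.17, -0.01, 0, 0.014], [0.33, 0.313, -0.26, -0.01, 0, 0.014], [0.356, 0.313, -0.323, -0.01, 0, 0.014], [0.356, 0.313, -0.323, -0.01, 0, 0.014]]], "jaw": 0, "newtons": 20}}

```text
t: 20.6
tool_pos: [0.6166, 0.209, 0.1792]
tcp_rot: [[0.825, 0.253, 0.506], [0.215, -0.968, 0.133], [0.523, -0.001, -0.852]]
force: [-1.7, -1.0, -1.3]
opening: 0.009
```

Call:
{"method": "servo_tool", "body": {"steps": [[[0, 0, 0, 0, 0, 0], [0, 0, 0, 0, 0, 0]]]}}

```text
t: 20.77
tool_pos: [0.6164, 0.2095, 0.1848]
tcp_rot: [[0.821, 0.253, 0.511], [0.214, -0.967, 0.135], [0.528, -0.001, -0.849]]
force: [0.4, -0.1, 0.7]
opening: 0.005
```

Run:
```python
from knob import *
delta(tcp(.059,.0645,-.05),orient(1.57))
im=bot.grab_frame("scene")[:,:,::-1][160:340,280:460]
cv2.imwrite("pics/b1.png",cv2.resize(np.clip(im*1.3,0,255).astype(np.uint8),None,fx=3.3,fy=3.3,interpolation=cv2.INTER_CUBIC))
im=bot.grab_frame("top")[:,:,::-1][90:180,210:310]
cv2.imwrite("pics/b2.png",cv2.resize(np.clip(im*1.5,0,255).astype(np.uint8),None,fx=5,fy=5,interpolation=cv2.INTER_CUBIC))
```

```text
t 20.7667 shift units [-0.0023 -0.0005  0.0019] rot units [-0.0005 -0.0023 -0.0002] q [0.2278 0.4298 1.822  0.0487 0.3337 1.5015] f [ 0.4378 -0.0744  0.7146] tq [-0.141   0.3912  0.0261] op 0.46065727988964
```

View pics/b1.png

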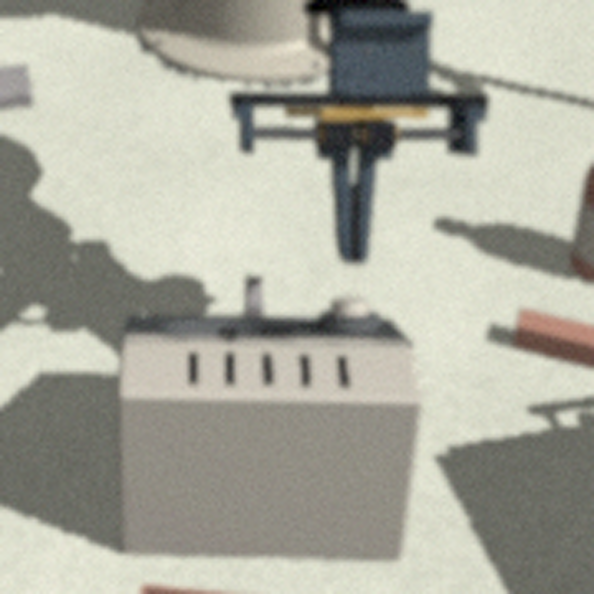

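View pics/b2.png

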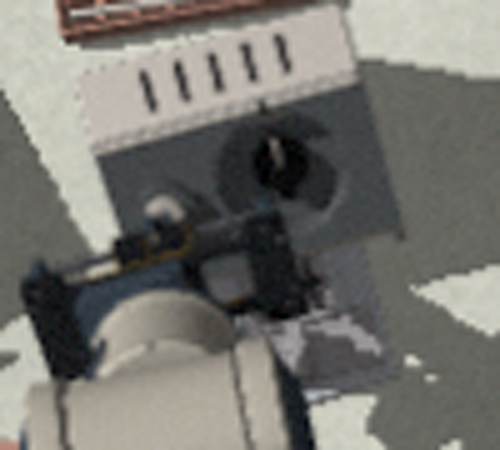

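Call:
{"method": "servo_tool", "body": {"steps": [[[0.012, 0.003, -0.022, 0, 0, 0], [0.026, 0.007, -0.045, 0, 0, 0], [0.038, 0.01, -0.065, 0, 0, 0], [0.049, 0.013, -0.083, 0, 0, 0], [0.056, 0.015, -0.094, 0, 0, 0], [0.059, 0.016, -0.099, 0, 0, 0], [0.059, 0.016, -0.099, 0, 0, 0]]]}}

```text
t: 21.45
tool_pos: [0.6334, 0.2141, 0.1556]
tcp_rot: [[0.821, 0.254, 0.511], [0.215, -0.967, 0.135], [0.529, -0.001, -0.849]]
force: [-28.1, -10.1, 38.9]
opening: 0.002
```

Run:
```python
from knob import *
delta(tcp(.059,.0645,-.015),orient(1.57)); o=bot.get_obs(); print(o['tcp_rot'].T@o['force'])
```

```text
t 21.45 shift units [ 0.0008 -0.0004  0.0004] rot units [-0.0005 -0.0019 -0.0004] q [0.2291 0.4966 1.8085 0.0553 0.2798 1.4951] f [-28.0645 -10.1193  38.8647] tq [-0.7932  0.9842 -0.2991] op 0.20255358091736445
[ -4.6603   2.6325 -48.7014]
```

Bottomed out (49 N along the tool axis), so the button is fully in. Backing off.

Call:
{"method": "servo_tool", "body": {"steps": [[[-0.02, -0.005, 0.033, 0, 0, 0], [-0.05, -0.013, 0.083, 0, 0, 0], [-0.1, -0.026, 0.165, 0, 0, 0], [-0.17, -0.04, 0.26, 0, 0, 0], [-0.28, -0.04, 0.36, 0, 0, 0], [-0.4, -0.04, 0.43, 0, 0, 0], [-0.53, -0.04, 0.48, 0, 0, 0], [-0.6, -0.04, 0.5, 0, 0, 0]]]}}

```text
t: 22.12
tool_pos: [0.4515, 0.202, 0.3057]
tcp_rot: [[0.821, 0.253, 0.512], [0.214, -0.967, 0.135], [0.529, -0.001, -0.849]]
force: [0.5, 0.2, 0.8]
opening: 0.007
```

Call:
{"method": "servo_tool", "body": {"steps": [[[0, 0, 0, 0, 0, 0], [0, 0, 0, 0, 0, 0], [0, 0, 0, 0, 0, 0]]]}}

```text
t: 22.37
tool_pos: [0.4547, 0.2025, 0.3044]
tcp_rot: [[0.821, 0.254, 0.511], [0.215, -0.967, 0.135], [0.529, -0.001, -0.849]]
force: [0.8, -0.2, 0.1]
opening: 0.005
```

Run:
```python
from knob import *
a=np.mean([bot.grab_frame("top").astype(float) for _ in range(4)],0)[:,:,::-1]
for k,s in(("0",np.load("top3.npy")),("1",a)):
    im=np.clip(s[98:175,226:296]*1.8,0,255).astype(np.uint8); cv2.imwrite(f"pics/e{k}.png",cv2.resize(im,None,fx=5.6,fy=5.6,interpolation=cv2.INTER_CUBIC))
x=np.hstack([cv2.imread("pics/e0.png"),cv2.imread("pics/e1.png")]); cv2.imwrite("pics/e.png",x)
cv2.imwrite("pics/ef.png",np.clip(a*1.4,0,255).astype(np.uint8))
o=bot.get_obs(); print(o['t'],o['tool_pos'],o['force'])
```

```text
22.5667 [0.4547 0.2022 0.3037] [ 0.5709 -0.231   0.5224]
```

View pics/e.png

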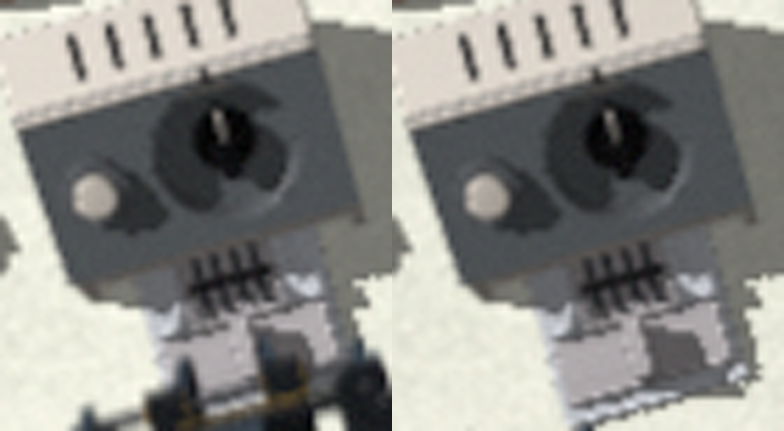

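View pics/ef.png

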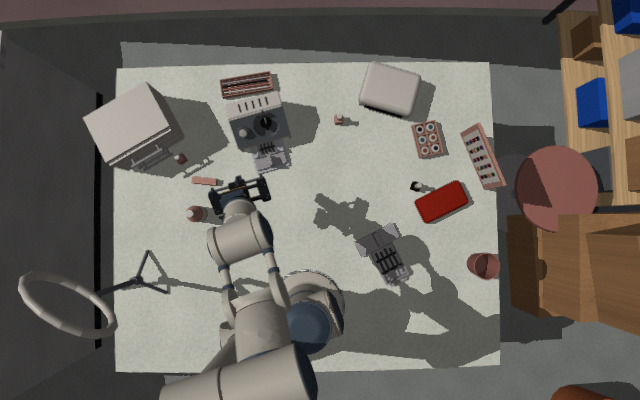

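The pointer, tray and bystanders are all where they should be, and the button is out again. The first press went in faster than I could measure its travel, so I'll do a slow second press to check it really reaches the stop.

Call:
{"method": "servo_tool", "body": {"steps": [[[0.1, 0.01, -0.04, 0, 0, 0], [0.22, 0.02, -0.1, 0, 0, 0], [0.33, 0.028, -0.18, 0, 0, 0], [0.42, 0.033, -0.26, 0, 0, 0], [0.49, 0.033, -0.34, 0, 0, 0], [0.55, 0.033, -0.41, 0, 0, 0], [0.57, 0.033, -0.445, 0, 0, 0], [0.57, 0.033, -0.445, 0, 0, 0]]]}}

```text
t: 23.23
tool_pos: [0.6252, 0.2116, 0.1676]
tcp_rot: [[0.824, 0.253, 0.507], [0.214, -0.968, 0.134], [0.525, -0.001, -0.851]]
force: [-0.9, -0.4, -0.7]
opening: 0.003
```

```bash
cat > bt.py <<'E'
from knob import *
o=bot.get_obs(); d=Rz.T@(o['tool_pos']+.022*o['tcp_rot'][:,2]-np.array([P[0],P[1],0]))-np.array([-.049,0,.093])
print('s,y,h mm',1000*d@up,1000*d[1],1000*d@nn,'F tool',o['tcp_rot'].T@o['force'],o['t'])
E
python3 bt.py
```

```text
s,y,h mm 57.66970861321921 64.33169926868277 29.75272642887778 F tool [-1.1746  0.1354  0.1234] 23.2333
```

Call:
{"method": "servo_tool", "body": {"steps": [[[0.007, 0.002, -0.012, 0, 0, 0], [0.012, 0.003, -0.02, 0, 0, 0], [0.012, 0.003, -0.02, 0, 0, 0]]]}}

```text
t: 23.48
tool_pos: [0.6285, 0.2134, 0.1657]
tcp_rot: [[0.821, 0.254, 0.511], [0.215, -0.967, 0.135], [0.529, -0.001, -0.849]]
force: [-0.9, 0.2, -0.0]
opening: 0.007
```

```bash
python3 bt.py
```

```text
s,y,h mm 59.84196843529052 65.23822189948308 26.24213494850841 F tool [-0.6685 -0.3638 -0.4088] 23.4833
```

Call:
{"method": "servo_tool", "body": {"steps": [[[0.003, 0.001, -0.006, 0, 0, 0], [0.003, 0.001, -0.006, 0, 0, 0]]]}}

```text
t: 23.65
tool_pos: [0.6295, 0.2136, 0.1638]
tcp_rot: [[0.821, 0.254, 0.511], [0.215, -0.967, 0.135], [0.529, -0.001, -0.849]]
force: [0.0, -0.4, -0.2]
opening: 0.005
```

```bash
python3 bt.py
```

```text
s,y,h mm 59.71168533068119 65.20959521616918 24.095349693023913 F tool [-0.1861  0.3987  0.1054] 23.65
```

Call:
{"method": "servo_tool", "body": {"steps": [[[0.003, 0.001, -0.006, 0, 0, 0], [0.003, 0.001, -0.006, 0, 0, 0]]]}}

```text
t: 23.82
tool_pos: [0.6305, 0.2139, 0.1616]
tcp_rot: [[0.821, 0.254, 0.511], [0.215, -0.967, 0.135], [0.529, -0.001, -0.849]]
force: [-0.5, 0.6, 2.5]
opening: 0.004
```

```bash
python3 bt.py
```

```text
s,y,h mm 59.4752174836413 65.18850020237998 21.615847167269724 F tool [ 0.9911 -0.6967 -2.2937] 23.8167
```

Contact starts at about h = 22 mm, so the stop should be near h = 16 mm.

Call:
{"method": "servo_tool", "body": {"steps": [[[0.003, 0.001, -0.006, 0, 0, 0], [0.003, 0.001, -0.006, 0, 0, 0]]]}}

```text
t: 23.98
tool_pos: [0.6317, 0.2141, 0.1596]
tcp_rot: [[0.821, 0.253, 0.511], [0.215, -0.967, 0.135], [0.529, -0.001, -0.849]]
force: [-0.7, 0.7, 3.1]
opening: 0.006
```

```bash
python3 bt.py
```

```text
s,y,h mm 59.39937764285755 65.15582343026972 19.327038953881956 F tool [ 1.2076 -0.8612 -2.9517] 23.9833
```

Call:
{"method": "servo_tool", "body": {"steps": [[[0.003, 0.001, -0.006, 0, 0, 0], [0.003, 0.001, -0.006, 0, 0, 0]]]}}

```text
t: 24.15
tool_pos: [0.6327, 0.2144, 0.1578]
tcp_rot: [[0.821, 0.253, 0.511], [0.214, -0.967, 0.135], [0.529, -0.001, -0.849]]
force: [-0.7, 0.7, 4.7]
opening: 0.006
```

```bash
python3 bt.py
```

```text
s,y,h mm 59.33669214002017 65.18781340192311 17.214377119646084 F tool [ 2.0579 -0.8529 -4.2391] 24.15
```

Call:
{"method": "servo_tool", "body": {"steps": [[[0.004, 0.001, -0.006, 0, 0, 0], [0.004, 0.001, -0.006, 0, 0, 0]]]}}

```text
t: 24.32
tool_pos: [0.6336, 0.2147, 0.1564]
tcp_rot: [[0.821, 0.253, 0.511], [0.214, -0.967, 0.135], [0.529, -0.001, -0.849]]
force: [-7.3, -2.5, 15.4]
opening: 0.001
```

```bash
python3 bt.py
```

```text
s,y,h mm 59.42058069325894 65.19564069578414 15.555810282590022 F tool [  1.6515   0.5467 -17.1012] 24.3167
```

The travel shows the spring from h = 22 mm and a hard stop at about 15.8 mm, which is the full 6 mm. Backing off and finishing.

Call:
{"method": "servo_tool", "body": {"steps": [[[-0.02, -0.005, 0.033, 0, 0, 0], [-0.05, -0.013, 0.083, 0, 0, 0], [-0.1, -0.026, 0.165, 0, 0, 0], [-0.17, -0.04, 0.26, 0, 0, 0], [-0.28, -0.04, 0.36, 0, 0, 0], [-0.4, -0.04, 0.43, 0, 0, 0], [-0.53, -0.04, 0.48, 0, 0, 0], [-0.6, -0.04, 0.5, 0, 0, 0]]]}}

```text
t: 24.98
tool_pos: [0.4503, 0.202, 0.3072]
tcp_rot: [[0.821, 0.253, 0.511], [0.214, -0.967, 0.135], [0.529, -0.001, -0.849]]
force: [1.0, 0.1, -0.1]
opening: 0.01
```

Call:
{"method": "servo_tool", "body": {"steps": [[[0, 0, 0, 0, 0, 0], [0, 0, 0, 0, 0, 0], [0, 0, 0, 0, 0, 0], [0, 0, 0, 0, 0, 0]]]}}

```text
t: 25.32
tool_pos: [0.4541, 0.2025, 0.3054]
tcp_rot: [[0.822, 0.253, 0.51], [0.214, -0.967, 0.134], [0.528, -0.001, -0.85]]
force: [-0.6, 0.3, 0.2]
opening: 0.005
```

Run:
```python
from knob import *
a=np.mean([bot.grab_frame("top").astype(float) for _ in range(4)],0)[:,:,::-1]
im=np.clip(a[98:175,226:296]*1.8,0,255).astype(np.uint8); cv2.imwrite("pics/fin.png",cv2.resize(im,None,fx=7,fy=7,interpolation=cv2.INTER_CUBIC))
o=bot.get_obs(); print(o['t'],o['tool_pos'],o['force'])
```

```text
25.5167 [0.4539 0.2025 0.3053] [-0.5233  0.5525  0.5124]
```

View pics/fin.png

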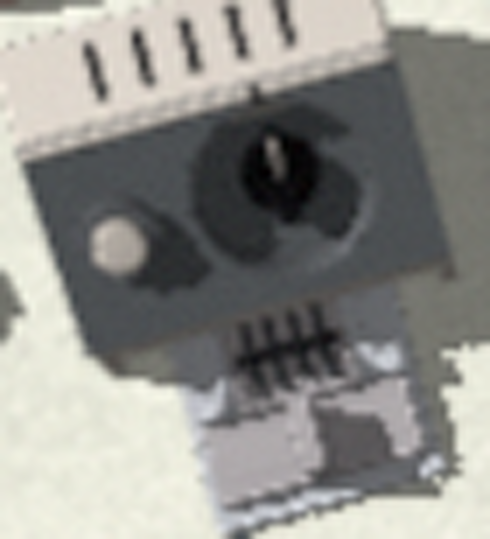

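The final picture shows the tray home at (300,420), the pointer at (272,145) aimed at the mark at (256,95), and the button out at (118,244).

```bash
python3 -c "
from bench import bot
print(bot.sign_off())"
```

```text
the job is handed in; nothing more can be done
None
```

The tray is loaded, the timer set and the start button pressed; I handed the job in at about 25.5 s. No verdict is reported, so the results below come from my own checks.

- **Tray:** I gripped the smaller tray by its handle, lifted it level and turned it end for end. I slid it nose first between the rails until it met the rail ends with about 14–17 N of push, then let go. On the way in it brushed the left rail lightly (about 4 N); I moved it 1.5 mm right and it ran free. The last pictures show the shoulder on the rail ends, at about 1 px (4 mm) resolution, so the push is the stronger evidence that it is home.
- **Timer:** I turned the knob clockwise until its bar pointed up the slope. In the pictures the pointer aims at the black mark to within roughly 0.06 rad. The knob centre was about 3 mm off my estimate, so up to 18 N of side force built up while I held it.
- **Start button:** I pressed it twice, because the first press was too quick to measure and reached 49 N at the fingers, more than I meant. The slow second press showed the spring from 22 mm above the panel and a hard stop near 16 mm, which is the full 6 mm. The pictures show it out again.
- **Rest of the table:** In the top view after the first press, the other things looked unmoved. The arm ended clear of everything, with forces near zero.

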